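# Ram the batteries home in the bedside flashlight

## Task

The open flashlight barrel has one battery hung up part-way down: put the loose battery in on top of it, then take the pen from its stand and use it as a ramrod to push both all the way down until they bottom out firmly on the tail spring, with a steady push of about 1.5 kilos on the pen held for half a second (less than 1.1 does not seat them, more than 2.2 crushes the spring). Put the pen back upright in its stand and leave everything else where it is.

Things in the scene. Friction and masses are not known exactly. Their poses are not given: they have to be found in the camera images.
- mouth (a point): Centre of the round mouth of the flashlight barrel, level with its rim, 138 mm above the nightstand; z up along the barrel. Bore 17 mm across, its lip flared to 20 mm over the top 4 mm. A rubber anti-rattle sleeve lies inside, further down.
- flashlight: The flashlight barrel, an aluminium tube 23 mm outside, upright and open (head unscrewed), tail down in a fixed brown wooden block 84 x 84 x 40 mm; origin under the block's centre, z up. At the bottom of the bore is the tail spring, out of sight: its top lies 110 to 126 mm below the rim, as the tail cap happens to be screwed in; it is short and stiff, yielding about 1 mm per 7 to 8 N.
- cell_in_center (a point): Centre (half-way up) of the battery already in the barrel, upright, held tight by the sleeve: pushing it down takes 5 to 6 N (it does not fall by itself) until it meets the tail spring 12 to 30 mm lower. AA size, 14.5 mm across, 50.5 mm long with the 1.3 mm nub on its top end, 24 g; at the start its top is 29 to 64 mm below the rim. z along its length, up.
- cell_new_center (a point): Centre (half-way up, 25 mm above the nightstand) of the loose battery, the same size and make (14.5 mm across, 50.5 mm long including the 1.3 mm nub, 24 g), standing upright on its flat end on the nightstand, nub up. z along its length, up. It slips freely into the bore until it meets the other battery.
- pen_mid (a point): Centre (half-way up) of the pen: a plain steel barrel 12 mm across and 132 mm long, flat at both ends, 30 g, standing upright in its stand and reaching 92 mm above the stand's top; z along its length, up. A thin clip on one side near the top is look only. Its lower flat end serves as the ramrod.
- pen_hole (a point): Centre of the mouth of the pen hole, level with the top of the pen stand, 46 mm above the nightstand; z up. Hole 16 mm across and 40 mm deep, in the middle of a fixed dark wooden block 80 x 60 x 46 mm.
- flashlight_head: Bystander: the unscrewed aluminium head of the flashlight, lens down, 35 mm across, 36 mm high; origin under its centre. More bystanders (not tracked, out of the way) stand in a row along the nightstand's far edge, 0.75 to 0.85 m ahead of the robot: organizer (blue pill organizer), cup (steel, 85 mm high), coaster (white) and glasses_case (black).
- pill_bottle: Bystander: amber pill bottle with a white cap, 33 mm across, 68 mm high; origin under its centre.
- lip_balm: Bystander: white lip balm stick standing upright, 17 mm across, 68 mm high (no nub, wider and taller than the battery); origin under its centre.
Not all that is in view belongs to the job. Of the things that look like the flashlight, take the one that is nearest to the robot's base at the start. Leave any turquoise look-alike of the part that bears pen_hole alone.

How it is judged (in metres and radians):
On the way, in this order (a step that is already met when the one before it is completed fails the run):
1. the loose battery stands in the barrel on the other one, let go (horizontal distance between each of cell_in_center, cell_new_center and mouth below 0.004 m and z of cell_new_center in the frame of mouth below 0.005 m and distance between cell_in_center and cell_new_center below 0.0525 m and contact force between the fingers and cell_new below 0.1 N), for 0.2 s.
2. both batteries at the bottom, at rest under more than 11 N from the pen for 0.3 s (horizontal distance between each of cell_in_center, cell_new_center and mouth below 0.004 m and z of cell_in_center in the frame of mouth below -0.0835 m and z of cell_new_center in the frame of mouth below -0.033 m and distance between cell_in_center and cell_new_center below 0.0525 m and contact force between pen and cell_new above 11 N and linear speed of cell_new below 0.004 m/s), for 0.3 s.
At the end, for the whole second after the job is handed in: Both batteries down the barrel, one on the other (centres under 52.5 mm apart, within 4 mm of the axis), their centres at least 83.5 and 33 mm below the rim; the pen stands in its hole, down to within 5 mm and within 0.2 rad of upright; all at rest (horizontal distance between each of cell_in_center, cell_new_center and mouth below 0.004 m and z of cell_in_center in the frame of mouth below -0.0835 m and z of cell_new_center in the frame of mouth below -0.033 m and distance between cell_in_center and cell_new_center below 0.0525 m and linear speed of cell_new below 0.01 m/s and linear speed of pen below 0.02 m/s and horizontal distance between pen_mid and pen_hole below 0.012 m and z of pen_mid in the frame of pen_hole below 0.031 m and angle between pen_mid's own z axis and vertical below 0.2 rad); the robot touches nothing.
It fails at once if the pen presses on the battery with more than 22 N (crushes the tail spring) (contact force between pen and cell_new above 22 N).
It fails at once if a bystander is moved by more than 30 mm (distance of any of organizer, cup, coaster, glasses_case, flashlight_head, pill_bottle, lip_balm from where it was at the start of the episode above 0.03 m).
It also fails if it takes over 64 s, if anything falls off the work surface, if the arm or the gripper's body presses on something with over 40 N, if the wrist force passes 120 N, or if a joint passes its speed limit or range.

## Robot

A 7-joint arm with a two-finger parallel gripper is mounted at the origin on the work surface. World frame = base frame: x ahead of the robot, y to its left, z up, the work surface at z = 0. Lengths are in mm, angles in rad, forces in N, time in s.
With the tool pointing down it reaches from about 400 to 875 mm from the base axis. Payload 4.4 kg.
Tool frame: the origin (TCP) lies midway between the tips of the shut fingers; the grasp point (between the pads) lies 19 mm behind it (arm.grip_depth is the distance from the TCP to the grasp point, in mm); y points along the fingers, z is the direction in which the jaws open and shut, and the axes are right-handed (so a half turn about y gives the same grasp; the last joint's range is limited). The gripper opens to 85 mm and grips with 20 to 120 N. Pads are 22 mm wide; open, the fingers measure 114 mm over their backs; the gripper's body (76 mm by 85 mm) begins 54 mm behind the grasp point. The pads swing forward as they close: fully open they stand 13 mm farther back than shut.
Start: joints at [-1.314, 0.628, 0.038, 1.517, -0.027, 0.996, -0.02], TCP at [206.17, 616.451, 192.413] pointing down, gripper open.
Joint ranges: [-3.06, 3.06], [-0.37, 2.12], [-1.25, 1.32], [0.18, 2.47], [-1.1, 4.24], [0.23, 1.98], [-2.94, 2.94]. Speed limits (rad/s): [2.57, 2.57, 3.14, 3.14, 3.14, 3.14, 3.14].

## Interface

Orientations are given as a unit quaternion [w, x, y, z].
In Python, from cell import arm gives the robot as it stands.
- The arm moves only by the shell command python3 -m jog 'ROWS' [FORCE]. ROWS is a JSON object of lists of equal length, an entry for each row: "dr": the turn, a rotation vector about the tool's x, y, z in units of 5 degrees (1.0 is 5 degrees), a list of three; "delta_pos": the shift along the tool's x, y, z in units of 40 mm (1.0 is 40 mm), a list of three; "fingers": the opening in per cent of the stroke, from 0 (shut) to 100 (fully open). In form: {"dr": [[rx, ry, rz], ...], "delta_pos": [[tx, ty, tz], ...], "fingers": [fingers, ...]}. A call has exactly 8 rows; each row shifts and turns the commanded pose from where the row before left it, along the tool's axes as they then stand; what a row does not reach is not made up. A row lasts 1/8 s, in which the tool goes at most 62.5 mm and 10.7 degrees, less where a joint would pass 70% of its speed; a pose out of reach is approached as far as the arm can. A call is refused whole if a number of a shift passes 1 or a number of a turn 1, either way. A call with a gripper value outside its range is refused whole. The fingers move at their own pace and stop on an object; FORCE is the grip in N (left out, the last holds). Time passes only in rows, so rows that do not move let the fingers close, or fill a call up. It gives the time, the measured TCP pose, the force and the opening at its end, in the units of the state.
- arm.read_state(): the state, without advancing time (a new reading comes with each control period).
- arm.camera(name): name is "scene" or "top" or "wrist"; returns a dict with "img" (384x512x3 uint8, red, green, blue), "K" (3x3 intrinsics, pixels), "world_to_cam" (4x4, takes a point from world to camera coordinates). Camera axes: x right, y down, z forward; pixel columns grow to the right and rows downward; lengths in mm; the calibration is good to about 2 mm. A picture is of the moment at which its call begins. There is no depth.
- arm.job_done(): hands the job in, once; it reports no verdict.
The state is a dict: "clock": time; "qpos": joint angles; "joint_vel": joint speeds; "tau": joint torques, N m; "position": TCP position; "eef_rot": TCP orientation; "wrist_force": force on the tool from outside, world axes, zero at the start; "moment": the same for the moment, N m; "width": finger opening in mm.
Only numpy, scipy, OpenCV 4.12 (cv2) and the standard library are available. Lean on these libraries where they do the work, as an engineer would, in place of code of your own. Each camera call takes 0.05 s, during which the arm holds its last target.

## Working session

There is one attempt and no reset: what is moved stays moved. The work goes in short steps, Python scripts to look and compute and a shell command to move; the robot and the scene stay as the last step left them, time stands still between calls to the robot, and variables do not carry over. Pictures are saved under pics/ and viewed, and the job is handed in when it is done.

```bash
ls -la && mkdir -p pics && python3 - <<'E'
from cell import arm
import cv2
s=arm.read_state()
for k,v in s.items(): print(k,v)
print(arm.grip_depth)
for n in ("scene","top","wrist"):
    c=arm.camera(n)
    cv2.imwrite(f"pics/{n}0.png",c["img"][:,:,::-1])
    print(n,c["K"].tolist(),c["world_to_cam"].round(3).tolist())
E
```

```text
total 12
drwxr-xr-x  3 agent agent 4096 Dec  6 08:00 .
drwxr-xr-x 23 root  root  4096 Dec  6 08:00 ..
drwxr-xr-x  2 agent agent 4096 Dec  6 08:00 pics
clock 0.0
qpos [-1.31377843  0.62929306  0.03843672  1.51838132 -0.02702118  0.9962608
 -0.02000578]
joint_vel [ 0.00066771 -0.00052965 -0.00061962  0.00014692 -0.00058576 -0.00021315
 -0.00077591]
tau [-1.12864978e-03 -5.63401330e+01  1.22603148e+00 -1.93438429e+01
  1.10701629e-02  1.08173027e-02  7.50075799e-06]
position [205.9522334  615.78673711 191.51915599]
eef_rot [-0.69727775  0.69855153 -0.11374655  0.11353953]
wrist_force [ 0.48532244 -0.60063192 -0.9818289 ]
moment [-0.03003592 -0.01651763 -0.00409225]
width 85.45698098547365
18.700000000000003
scene [[392.5053799416353, 0.0, 253.31383536022307], [0.0, 392.5053799416353, 194.36780396784366], [0.0, 0.0, 1.0]] [[-0.546, 0.838, -0.018, 323.714], [0.609, 0.381, -0.696, -221.749], [-0.576, -0.391, -0.718, 1289.184], [0.0, 0.0, 0.0, 1.0]]
top [[445.0208428798386, 0.0, 256.94499064507926], [0.0, 445.0208428798386, 193.3091023751723], [0.0, 0.0, 1.0]] [[-0.015, -1.0, 0.004, -12.78], [-0.993, 0.015, -0.119, 560.945], [0.119, -0.006, -0.993, 1272.959], [0.0, 0.0, 0.0, 1.0]]
wrist [[302.9863448061304, 0.0, 254.156423453389], [0.0, 302.9863448061304, 195.8119604092721], [0.0, 0.0, 1.0]] [[0.317, 0.948, -0.002, -648.127], [0.916, -0.305, 0.262, -34.414], [0.247, -0.085, -0.965, 378.365], [0.0, 0.0, 0.0, 1.0]]
```

View pics/scene0.png

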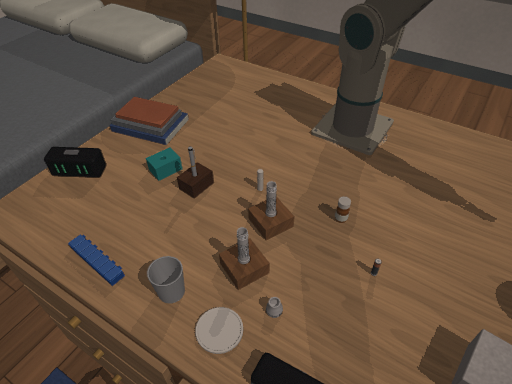

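View pics/top0.png

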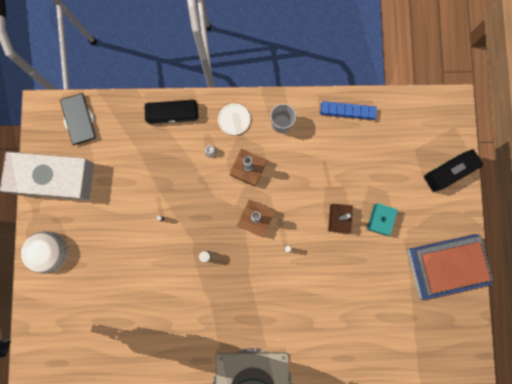

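View pics/wrist0.png

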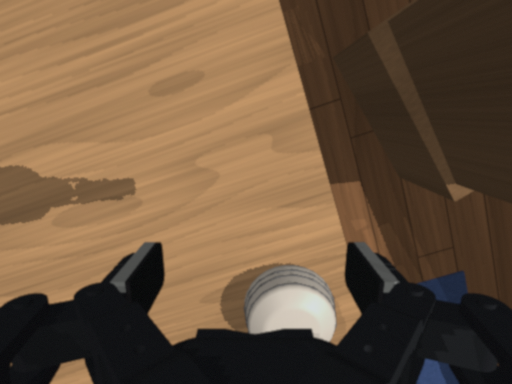

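The scene view shows two flashlights, at about (271,200) and (243,245). It also shows the dark pen stand at (195,180), the turquoise decoy at (164,163), the lip balm at (260,180), the pill bottle at (343,209) and the loose battery at (376,267). In the top view the nearer flashlight is at (255,217), the pen stand at (341,218) and the battery at (160,218). I'll zoom in and triangulate these.

```bash
cat > h.py <<'E'
import numpy as np, cv2
from scipy.spatial.transform import Rotation as R
def ray(c,uv):
    K=np.array(c["K"]);T=np.array(c["world_to_cam"])
    d=T[:3,:3].T@np.linalg.inv(K)@np.array([uv[0],uv[1],1.])
    return -T[:3,:3].T@T[:3,3], d/np.linalg.norm(d)
def plane(c,uv,z):
    o,d=ray(c,uv); return o+d*(z-o[2])/d[2]
def proj(c,p):
    T=np.array(c["world_to_cam"]);q=T[:3,:3]@np.array(p)+T[:3,3];q=np.array(c["K"])@q;return q[:2]/q[2]
def tri(rs):
    A=0;b=0
    for o,d in rs:
        P=np.eye(3)-np.outer(d,d);A=A+P;b=b+P@o
    x=np.linalg.solve(A,b)
    return x,[np.linalg.norm((np.eye(3)-np.outer(d,d))@(x-o)) for o,d in rs]
def rot(s):
    q=s["eef_rot"];return R.from_quat([q[1],q[2],q[3],q[0]]).as_matrix()
def crop(img,u0,v0,u1,v1,k):
    return cv2.resize(img[v0:v1,u0:u1,::-1],None,fx=k,fy=k,interpolation=cv2.INTER_CUBIC)
E
python3 - <<'E'
from cell import arm
from h import *
print(rot(arm.read_state()).round(3))
s=arm.camera("scene");t=arm.camera("top")
cv2.imwrite("pics/s1.png",crop(s["img"],140,130,400,290,3))
cv2.imwrite("pics/t1.png",crop(t["img"],140,140,400,270,3))
for uv in [(255,217),(248,163),(341,218),(160,218)]:
    print(uv,[plane(t,uv,z).round(0).tolist() for z in (0,50,138)])
E
```

```text
[[ 0.948 -0.     0.317]
 [-0.317 -0.001  0.948]
 [ 0.    -1.    -0.001]]
(255, 217) [[493.0, -15.0, 0.0], [490.0, -15.0, 50.0], [484.0, -14.0, 138.0]]
(248, 163) [[658.0, 4.0, 0.0], [648.0, 4.0, 50.0], [632.0, 2.0, 138.0]]
(341, 218) [[486.0, -272.0, 0.0], [483.0, -262.0, 50.0], [478.0, -245.0, 138.0]]
(160, 218) [[495.0, 269.0, 0.0], [491.0, 259.0, 50.0], [485.0, 240.0, 138.0]]
```

View pics/s1.png

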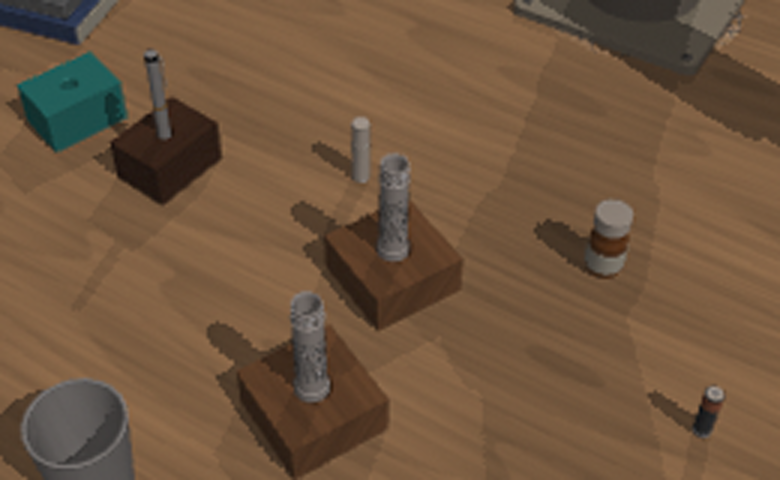

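View pics/t1.png

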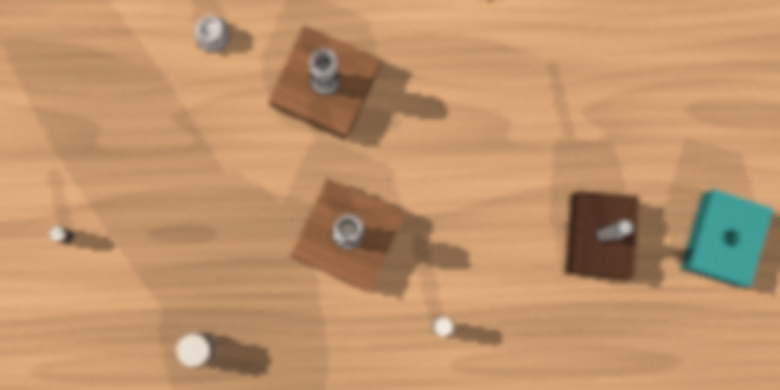

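```bash
python3 - <<'E'
from cell import arm
from h import *
s=arm.read_state();c=arm.camera("wrist");T=c["world_to_cam"]
Rm=rot(s)
print("cam in tool",Rm.T@(-T[:3,:3].T@T[:3,3]-s["position"]), "cam fwd in tool",Rm.T@T[2,:3])
E
python3 -m jog '{"dr":[[0,0,0],[0,0,0],[0,0,0],[0,0,0],[0,0,0],[0,0,0],[0,0,0],[0,0,0]],"delta_pos":[[0.5,0,-0.8],[0.56,0,-0.85],[0.56,0,-0.85],[0.56,0,-0.85],[0.56,0,-0.85],[0.9,0,-0.6],[0.9,0,-0.4],[0.9,0,-0.4]],"fingers":[100,100,100,100,100,100,100,100]}'
```

```text
cam in tool [ -65.85892687 -181.23661154   -0.78384107] cam fwd in tool [ 2.61566418e-01  9.65185416e-01 -3.49460787e-04]
clock: 1.3
position: [342.4, 334.1, 192.7]
eef_rot: [0.698, -0.698, 0.113, -0.114]
wrist_force: [1.0, 0.3, -0.2]
width: 85.7
```

```bash
python3 -m jog '{"dr":[[0,0,0],[0,0,0],[0,0,0],[0,0,0],[0,0,0],[0,0,0],[0,0,0],[0,0,0]],"delta_pos":[[0.65,0.25,-0.1],[0.65,0.25,-0.12],[0.65,0.25,-0.12],[0.65,0.25,-0.12],[0.65,0.25,-0.1],[0.65,0.25,-0.1],[0,0,0],[0,0,0]],"fingers":[100,100,100,100,100,100,100,100]}'
python3 - <<'E'
from cell import arm
from h import *
for i in range(1):
    s=arm.read_state();print(s["clock"],s["position"],s["wrist_force"])
c=arm.camera("wrist");cv2.imwrite("pics/w1.png",c["img"][:,:,::-1])
t=arm.camera("scene");cv2.imwrite("pics/s2.png",t["img"][:,:,::-1])
s=arm.read_state();print(s["clock"],s["position"],s["wrist_force"])
print(proj(c,s["position"]),proj(c,[491,259,50]))
E
```

```text
clock: 2.3
position: [480.2, 261.1, 132.5]
eef_rot: [0.698, -0.698, 0.114, -0.113]
wrist_force: [-0.2, 0.2, -0.2]
width: 85.5
2.3 [480.17768685 261.06085623 132.46197764] [-0.18155001  0.24257141 -0.22346784]
2.4 [480.10423837 261.49987717 132.7740552 ] [-1.01573533 -0.11573482 -0.45510465]
[256.12700682 221.07037536] [256.74802173 201.49783246]
```

View pics/w1.png

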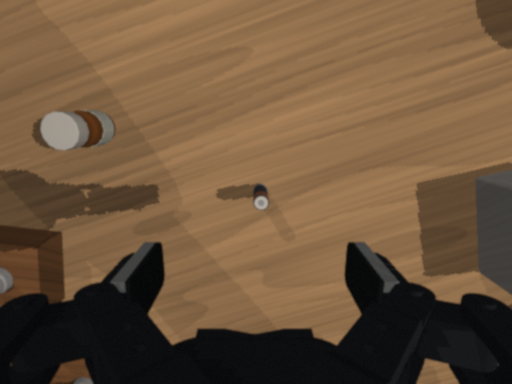

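```bash
python3 - <<'E'
from h import *
a=cv2.imread("pics/w1.png");cv2.imwrite("pics/w1c.png",crop(a[:,:,::-1],226,166,296,226,10))
b=cv2.imread("pics/s2.png");cv2.imwrite("pics/s2c.png",crop(b[:,:,::-1],320,180,420,290,5))
E
```

```text
(no output)
```

View pics/w1c.png

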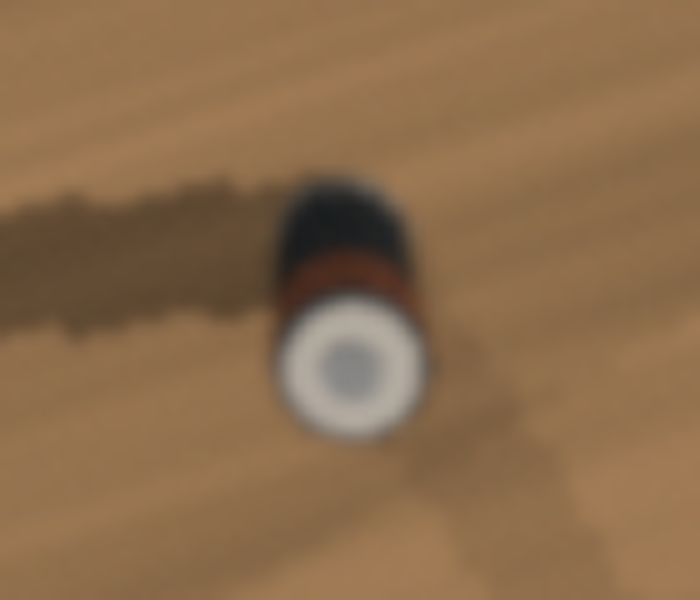

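View pics/s2c.png

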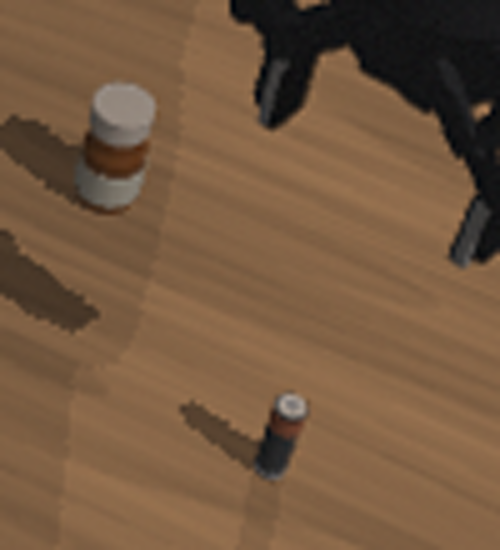

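```bash
python3 - <<'E'
from cell import arm
from h import *
c=arm.camera("wrist");s=arm.read_state()
g=cv2.cvtColor(c["img"],cv2.COLOR_RGB2HSV)
m=((g[:,:,1]<60)&(g[:,:,2]>90)).astype(np.uint8);m[:, :240]=0;m[:,280:]=0;m[:180]=0;m[225:]=0
cs,_=cv2.findContours(m,cv2.RETR_EXTERNAL,cv2.CHAIN_APPROX_NONE)
for k in cs:
    (u,v),r=cv2.minEnclosingCircle(k);M=cv2.moments(k);print(u,v,r,cv2.contourArea(k))
    if r>4: p=plane(c,(u,v),49.3);print(p)
sc=arm.camera("scene");t=arm.camera("top")
ps=plane(sc,(320+291/5-.4,180+406/5-.4),49.5);print("scene",ps)
print("top", plane(t,(159,218),49.5))
d=p-s["position"];print("world d",d,"tool",rot(s).T@d, s["position"])
E
```

```text
260.17022705078125 202.4042510986328 7.306513786315918 146.5
[493.02014438 262.09135104  49.3       ]
260.0 184.0 9.999999747378752e-05 0.0
scene [495.70086339 264.7604007   49.5       ]
top [491.42087146 261.72068321  49.5       ]
world d [ 12.82402135   0.59988729 -83.50364884] tool [12.00610733 83.50285297  4.56088704] [480.19612303 261.49146375 132.80364884]
```

```bash
python3 -m jog '{"dr":[[0,0,0],[0,0,0],[0,0,0],[0,0,0],[0,0,0],[0,0,0],[0,0,0],[0,0,0]],"delta_pos":[[0.3,0.2,0.115],[0,0.6,0],[0,0.6,0],[0,0.6,0],[0,0.5,0],[0,0.22,0],[0,0,0],[0,0,0]],"fingers":[100,100,70,50,50,50,50,50]}' 30
python3 - <<'E'
from cell import arm
from h import *
c=arm.camera("wrist");cv2.imwrite("pics/w2.png",c["img"][:,:,::-1])
t=arm.camera("scene");cv2.imwrite("pics/s3.png",crop(t["img"],310,180,440,290,6))
s=arm.read_state();print(s["clock"],s["position"],s["wrist_force"],s["width"]); print(rot(s).T@(np.array([493,262,0])-s["position"]))
E
```

```text
clock: 3.55
position: [494.6, 261.3, 24.2]
eef_rot: [0.698, -0.698, 0.113, -0.114]
wrist_force: [0.3, 1.0, -0.2]
width: 42.8
3.65 [494.5255207  261.371236    24.37879319] [ 0.50627074 -0.04061552 -1.19716363] 42.54232145222075
[-1.67091688 24.37722739  0.08328471]
```

View pics/w2.png

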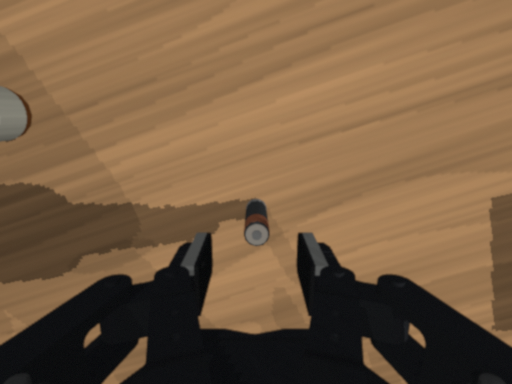

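View pics/s3.png

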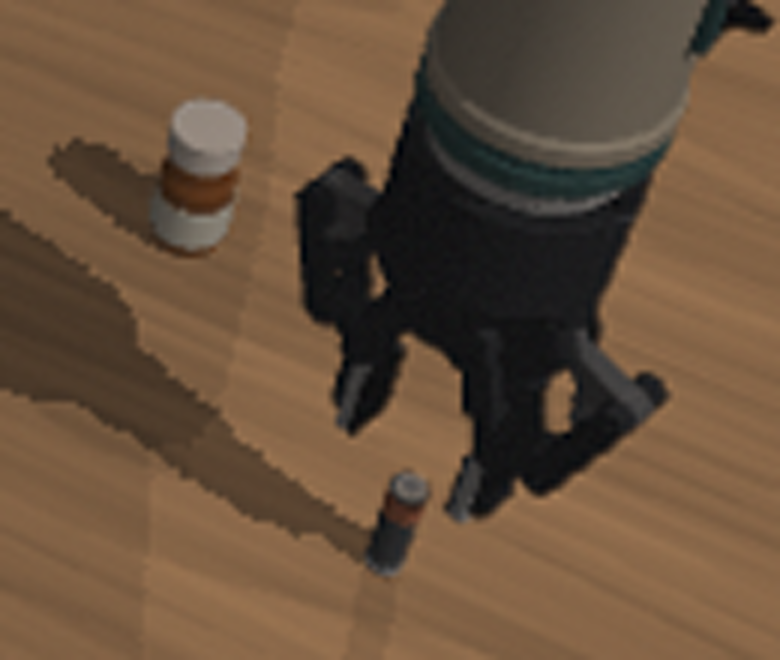

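The wrist view shows the battery top at about (257,234), between the half-closed pads. I'll compare where the pads should project with where the battery measures now.

```bash
python3 - <<'E'
from cell import arm
from h import *
c=arm.camera("wrist");s=arm.read_state();Rm=rot(s);P=s["position"]
for uv in [(256.3,234),(257,235)]:
    p=plane(c,uv,49.3);print(p, Rm.T@(p-P))
for x in(-11,0,11):
  for y in (0,-12,-24,-36): print(x,y,proj(c,P+Rm@np.array([x,y,-21.])).round(0),proj(c,P+Rm@np.array([x,y,21.])).round(0))
cv2.imwrite("pics/w2c.png",crop(c["img"],170,190,350,320,4))
E
```

```text
[493.10591959 262.1742637   49.3       ] [ -1.48201937 -24.96953235   0.40177057]
[493.79317683 262.35452952  49.3       ] [ -0.88742514 -24.96855845   0.79071148]
-11 0 [222. 204.] [289. 204.]
-11 -12 [220. 210.] [291. 210.]
-11 -24 [217. 217.] [294. 217.]
-11 -36 [215. 225.] [297. 225.]
0 0 [222. 221.] [289. 221.]
0 -12 [220. 228.] [291. 228.]
0 -24 [218. 236.] [293. 236.]
0 -36 [215. 245.] [296. 245.]
11 0 [223. 237.] [288. 237.]
11 -12 [221. 245.] [290. 245.]
11 -24 [219. 254.] [293. 254.]
11 -36 [216. 264.] [295. 264.]
```

View pics/w2c.png

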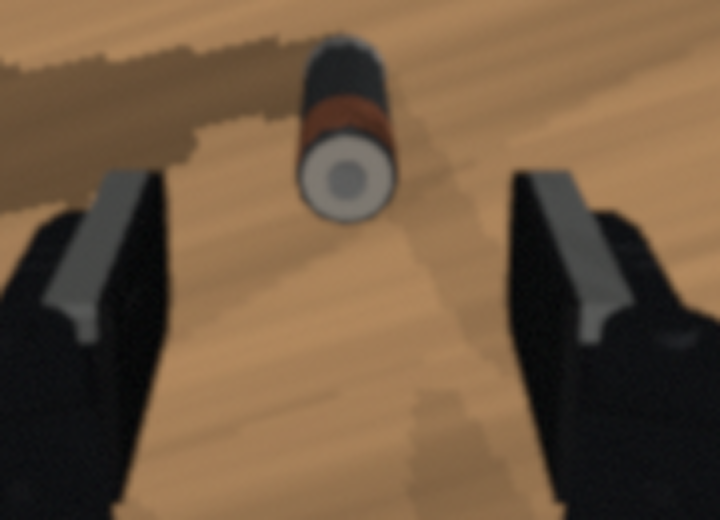

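```bash
python3 - <<'E'
from cell import arm
from h import *
c=arm.camera("wrist");sc=arm.camera("scene");s=arm.read_state();Rm=rot(s);P=s["position"]
for y in (0,-10,-20,-30,-40,-50):
  print(y,[((proj(sc,P+Rm@np.array([x,y,z]))-[310,180])*6).round(0).tolist() for z in(-21,21) for x in (-11,0,11)])
E
```

```text
0 [[360.0, 465.0], [341.0, 480.0], [322.0, 496.0], [449.0, 538.0], [430.0, 554.0], [411.0, 570.0]]
-10 [[366.0, 450.0], [346.0, 465.0], [327.0, 480.0], [455.0, 523.0], [436.0, 539.0], [417.0, 555.0]]
-20 [[371.0, 434.0], [352.0, 450.0], [332.0, 465.0], [461.0, 507.0], [442.0, 523.0], [422.0, 539.0]]
-30 [[376.0, 419.0], [357.0, 434.0], [337.0, 449.0], [467.0, 492.0], [448.0, 508.0], [428.0, 524.0]]
-40 [[382.0, 403.0], [362.0, 418.0], [342.0, 433.0], [474.0, 476.0], [454.0, 492.0], [434.0, 508.0]]
-50 [[387.0, 386.0], [367.0, 402.0], [348.0, 417.0], [480.0, 460.0], [460.0, 476.0], [441.0, 492.0]]
```

```bash
python3 -m jog '{"dr":[[0,0,0],[0,0,0],[0,0,0],[0,0,0],[0,0,0],[0,0,0],[0,0,0],[0,0,0]],"delta_pos":[[-0.03,0,0.01],[0,0,0],[0,0,0],[0,0,0],[0,0,0],[0,0,0],[0,0,0],[0,0,0]],"fingers":[24,24,24,24,24,24,24,24]}' 30
python3 - <<'E'
from cell import arm
from h import *
c=arm.camera("wrist");cv2.imwrite("pics/w3.png",crop(c["img"],170,190,350,320,4))
t=arm.camera("scene");cv2.imwrite("pics/s4.png",crop(t["img"],350,215,430,285,9))
s=arm.read_state();print(s["clock"],s["position"],s["wrist_force"],s["width"])
E
```

```text
clock: 4.8
position: [492.9, 261.8, 23.6]
eef_rot: [0.698, -0.698, 0.114, -0.114]
wrist_force: [-0.4, 0.6, 0.0]
width: 20.7
4.9 [492.85488484 261.78682881  23.61334057] [ 0.27366432 -0.72607745  0.14327059] 20.843081997728795
```

View pics/w3.png

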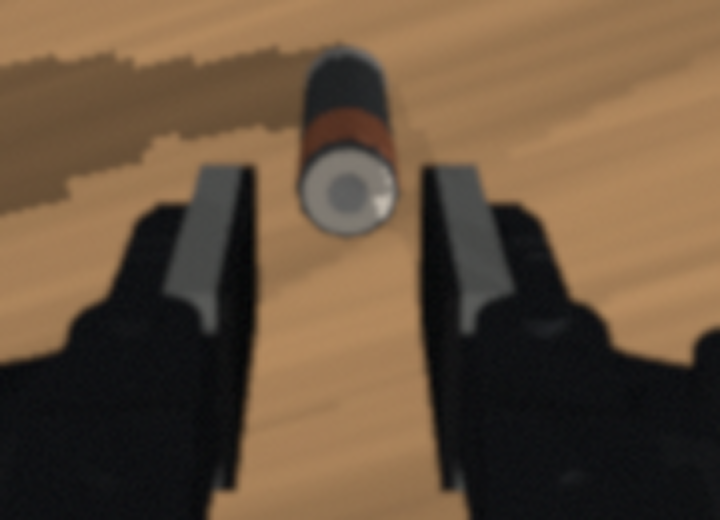

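View pics/s4.png

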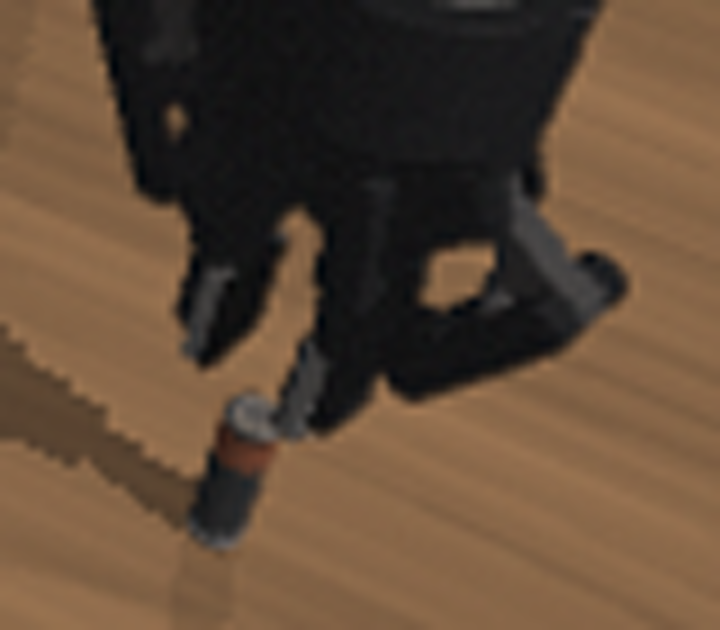

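```bash
python3 - <<'E'
from cell import arm
from h import *
c=arm.camera("wrist");sc=arm.camera("scene");s=arm.read_state();Rm=rot(s);P=s["position"]
def onx(cam,uv,x):
    o,d=ray(cam,uv); o=Rm.T@(o-P); d=Rm.T@d; return (o+d*(x-o[0])/d[0]).round(1)
L=(350+190/9-.5,215+355/9-.5);Rr=(350+285/9-.5,215+430/9-.5)
for x in(-20,-11,0,11,20): print(x,onx(sc,L,x),onx(sc,Rr,x))
print("wrist")
for q in [(233,167),(255,168),(257,300),(238,490),(216,300)]:
  q2=(694-q[0],q[1])
  for x in (-20,-11,0,11): print(q,x,onx(c,(170+q[0]/4-.4,190+q[1]/4-.4),x),onx(c,(170+q2[0]/4-.4,190+q2[1]/4-.4),x))
E
```

```text
-20 [-20.    1.8 -27.7] [-20.    1.1   2.7]
-11 [-11.  -10.9 -23.3] [-11.  -11.6   6.5]
0 [  0.  -26.4 -18. ] [  0.  -27.1  11.2]
11 [ 11.  -41.9 -12.7] [ 11.  -42.6  15.9]
20 [ 20.  -54.7  -8.4] [ 20.  -55.3  19.7]
wrist
(233, 167) -20 [-20.  -67.  -11.5] [-20.  -67.   11.5]
(233, 167) -11 [-11.  -44.6 -13.6] [-11.  -44.5  14. ]
(233, 167) 0 [  0.  -17.1 -16.1] [  0.  -17.1  16.9]
(233, 167) 11 [ 11.   10.3 -18.7] [11.  10.3 19.9]
(255, 168) -20 [-20.  -67.3  -9.2] [-20.  -67.3   9.3]
(255, 168) -11 [-11.  -44.9 -10.9] [-11.  -44.9  11.3]
(255, 168) 0 [  0.  -17.5 -12.9] [  0.  -17.5  13.7]
(255, 168) 11 [ 11.    9.8 -14.9] [11.   9.9 16.1]
(257, 300) -20 [-20.  -94.9  -7.2] [-20.  -94.9   6.9]
(257, 300) -11 [-11.  -77.9  -8.5] [-11.  -77.9   8.5]
(257, 300) 0 [  0.  -57.2 -10. ] [  0.  -57.2  10.3]
(257, 300) 11 [ 11.  -36.5 -11.6] [ 11.  -36.5  12.2]
(238, 490) -20 [ -20.  -118.5   -6.8] [ -20.  -118.5    6.2]
(238, 490) -11 [ -11.  -106.2   -8. ] [ -11.  -106.2    7.6]
(238, 490) 0 [  0.  -91.2  -9.4] [  0.  -91.2   9.3]
(238, 490) 11 [ 11.  -76.1 -10.9] [ 11.  -76.1  11. ]
(216, 300) -20 [-20.  -94.9 -10.4] [-20.  -94.9  10.2]
(216, 300) -11 [-11.  -78.  -12.3] [-11.  -77.9  12.3]
(216, 300) 0 [  0.  -57.2 -14.7] [  0.  -57.2  14.9]
(216, 300) 11 [ 11.  -36.5 -17. ] [ 11.  -36.5  17.6]
```

The two views agree that the visible pad tips sit about 40 mm above the reported TCP. That would put them above the battery top. A light close settles it: the fingers will either stop at about 14.5 mm or pass over the battery.

```bash
python3 -m jog '{"dr":[[0,0,0],[0,0,0],[0,0,0],[0,0,0],[0,0,0],[0,0,0],[0,0,0],[0,0,0]],"delta_pos":[[0,0,0],[0,0,0],[0,0,0],[0,0,0],[0,0,0],[0,0,0],[0,0,0],[0,0,0]],"fingers":[12,8,8,8,8,8,8,8]}' 20
python3 - <<'E'
from cell import arm
from h import *
c=arm.camera("wrist");cv2.imwrite("pics/w4.png",crop(c["img"],170,190,350,320,4))
t=arm.camera("scene");cv2.imwrite("pics/s5.png",crop(t["img"],350,215,430,285,9))
s=arm.read_state();print(s["clock"],s["position"],s["wrist_force"],s["width"])
E
```

```text
clock: 6.0
position: [492.9, 261.8, 23.6]
eef_rot: [0.698, -0.698, 0.114, -0.114]
wrist_force: [0.8, -0.6, 0.6]
width: 7.1
6.1 [492.85659974 261.79217392  23.59613363] [-0.38108397 -0.41404062 -1.2694055 ] 6.558328595711382
```

View pics/w4.png

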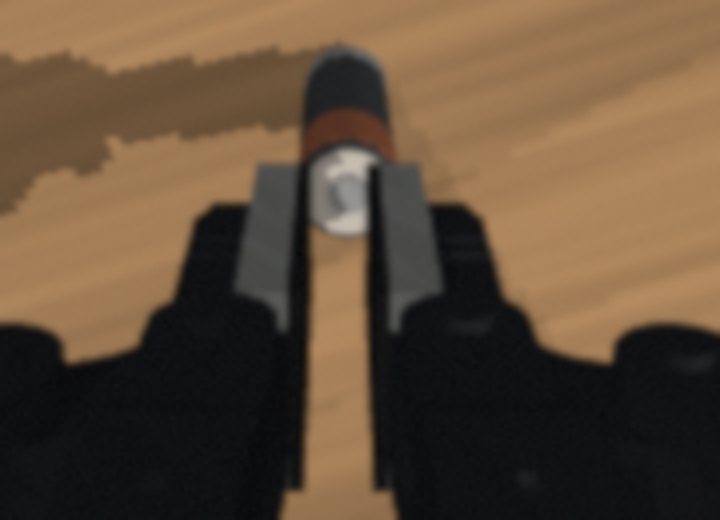

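View pics/s5.png

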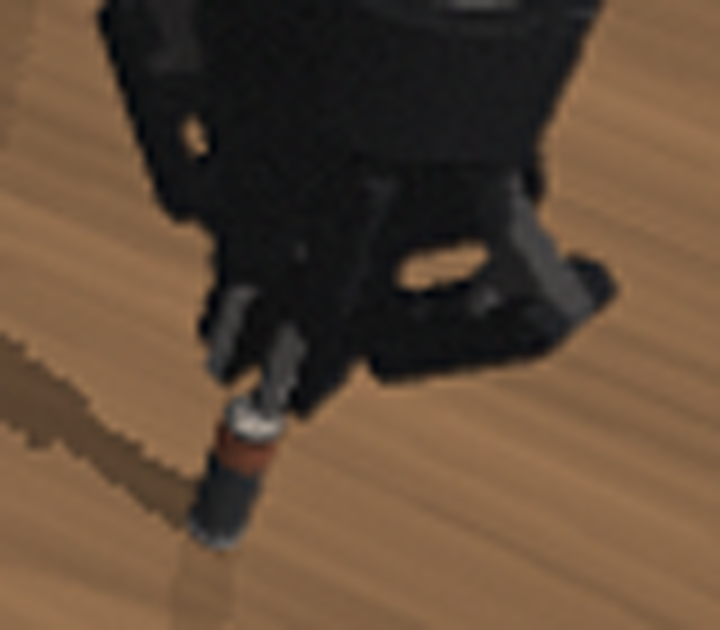

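The fingers closed to 6.6 mm above the battery without touching it, so the real tips are about 40 mm above the reported TCP height. I'll take the visual offset as true, re-open a little, descend in stages and keep looking.

```bash
python3 -m jog '{"dr":[[0,0,0],[0,0,0],[0,0,0],[0,0,0],[0,0,0],[0,0,0],[0,0,0],[0,0,0]],"delta_pos":[[0,0,0],[0,0,0],[0,0.1,0],[0,0.1,0],[0,0.12,0],[0,0.15,0],[0,0.15,0],[0,0,0]],"fingers":[40,40,40,40,40,40,40,40]}' 20
python3 - <<'E'
from cell import arm
from h import *
c=arm.camera("wrist");cv2.imwrite("pics/w5.png",crop(c["img"],170,190,350,320,4))
t=arm.camera("scene");cv2.imwrite("pics/s6.png",crop(t["img"],350,215,430,285,9))
s=arm.read_state();print(s["clock"],s["position"],s["wrist_force"],s["width"])
E
```

```text
clock: 7.1
position: [492.4, 261.6, -1.8]
eef_rot: [-0.698, 0.698, -0.114, 0.113]
wrist_force: [-0.5, 1.1, 0.8]
width: 34.1
7.2 [492.81934438 261.7685193   -1.31569593] [ 0.07026774 -0.39774208 -0.02327241] 34.27100568275177
```

View pics/w5.png

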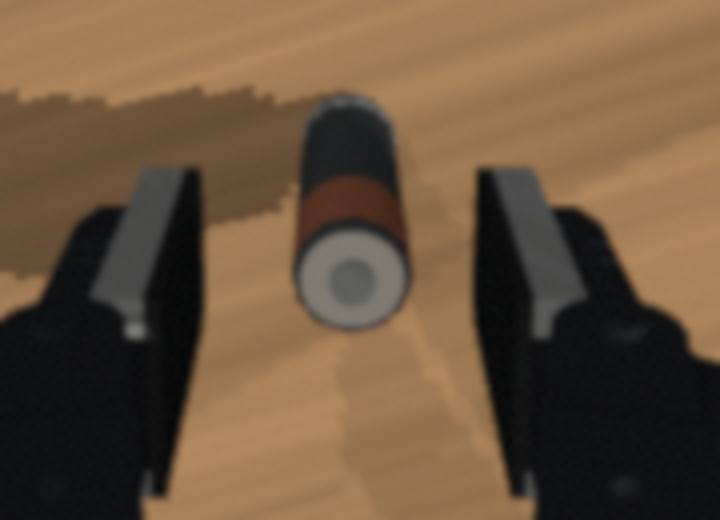

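View pics/s6.png

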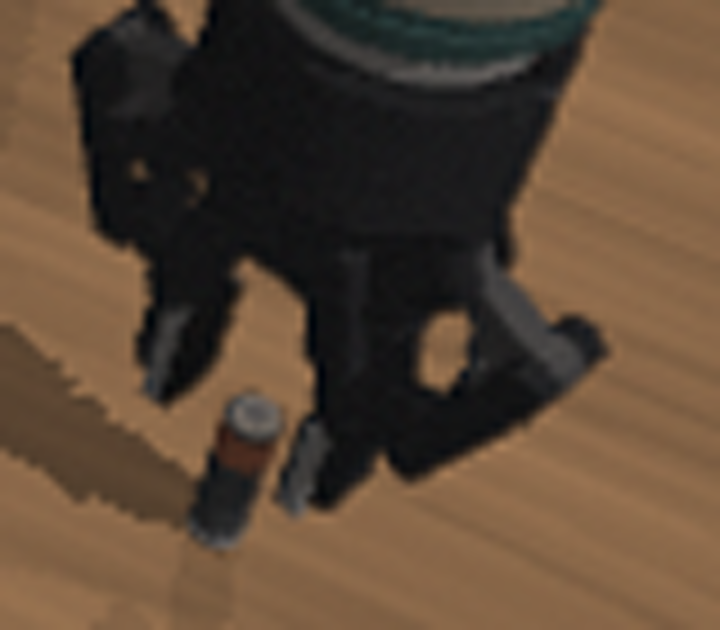

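```bash
python3 -m jog '{"dr":[[0,0,0],[0,0,0],[0,0,0],[0,0,0],[0,0,0],[0,0,0],[0,0,0],[0,0,0]],"delta_pos":[[0,0.15,0],[0,0.15,0],[0,0.1,0],[0,0,0],[0,0,0],[0,0,0],[0,0,0],[0,0,0]],"fingers":[40,40,30,25,10,5,5,5]}' 30
python3 - <<'E'
from cell import arm
from h import *
c=arm.camera("wrist");cv2.imwrite("pics/w6.png",crop(c["img"],170,190,350,320,4))
t=arm.camera("scene");cv2.imwrite("pics/s7.png",crop(t["img"],350,215,430,285,9))
s=arm.read_state();print(s["clock"],s["position"],s["wrist_force"],s["width"])
E
```

```text
clock: 8.2
position: [492.9, 261.8, -17.1]
eef_rot: [0.698, -0.698, 0.114, -0.114]
wrist_force: [-0.3, 0.3, 1.3]
width: 13.7
8.3 [492.89876758 261.81606274 -17.12905657] [ 0.18214326 -0.02593089  0.63590247] 13.62112981519498
```

View pics/w6.png

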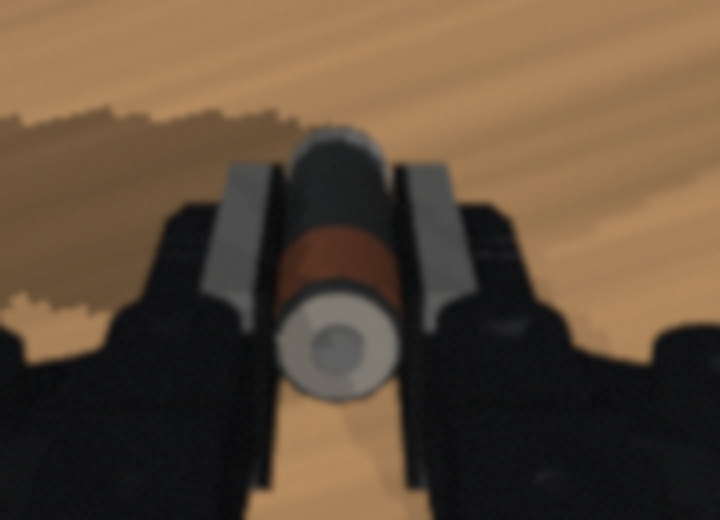

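View pics/s7.png

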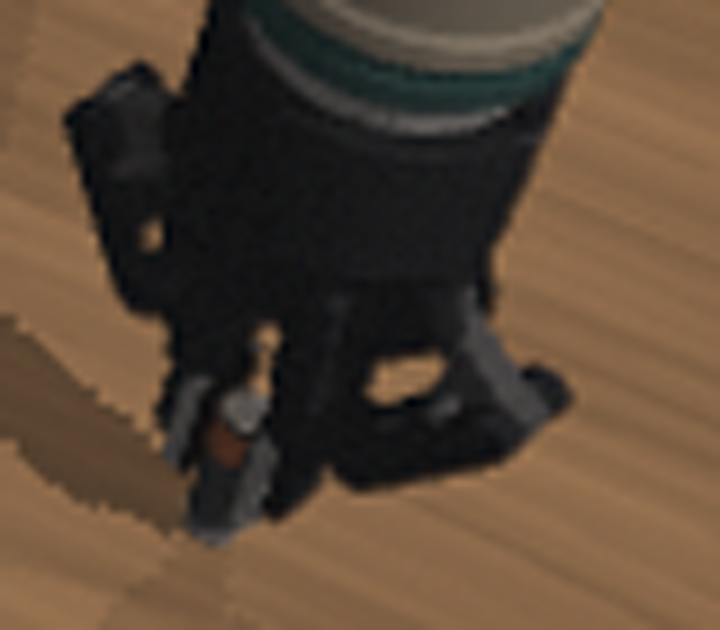

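The battery is gripped upright (width reading 13.6 mm) with its nub top at about (254,276). I'll record where it sits in the tool frame, then lift it and carry it toward the barrel.

```bash
python3 - <<'E'
from cell import arm
from h import *
c=arm.camera("wrist");s=arm.read_state();Rm=rot(s);P=s["position"]
p=plane(c,(253.9,275.9),49.3);print(p,Rm.T@(p-P))
b=plane(c,(170+338/4-.4,190+125/4-.4),0);print("base far edge",b,Rm.T@(b-P))
E
python3 -m jog '{"dr":[[0,0,0],[0,0,0],[0,0,0],[0,0,0],[0,0,0],[0,0,0],[0,0,0],[0,0,0]],"delta_pos":[[0,-0.3,0],[0,-0.8,0],[0.1,-1,-0.3],[0.4,-1,-0.8],[0.5,-0.9,-1],[0.5,0,-1],[0.5,0,-1],[0.5,0,-1]],"fingers":[5,5,5,5,5,5,5,5]}' 40
```

```text
[492.90806199 260.80825697  49.3       ] [  0.36071619 -66.47878384  -0.91112956]
base far edge [486.4481546 263.0307799   0.       ] [ -6.46957896 -17.17864449  -0.85333687]
clock: 9.35
position: [523.2, 35.2, 143.9]
eef_rot: [0.698, -0.698, 0.113, -0.114]
wrist_force: [0.6, -0.5, 0.5]
width: 13.0
```

```bash
python3 -m jog '{"dr":[[0,0,0],[0,0,0],[0,0,0],[0,0,0],[0,0,0],[0,0,0],[0,0,0],[0,0,0]],"delta_pos":[[0.2,0,-0.5],[0.2,0,-0.5],[0.2,0,-0.4],[0,0,0],[0,0,0],[0,0,0],[0,0,0],[0,0,0]],"fingers":[5,5,5,5,5,5,5,5]}' 40
python3 - <<'E'
from cell import arm
from h import *
c=arm.camera("wrist");cv2.imwrite("pics/w7.png",c["img"][:,:,::-1])
t=arm.camera("scene");cv2.imwrite("pics/s8.png",crop(t["img"],220,120,350,250,5))
s=arm.read_state();print(s["clock"],s["position"],s["wrist_force"],s["width"])
E
```

```text
clock: 10.35
position: [528.0, -23.7, 142.8]
eef_rot: [0.698, -0.698, 0.113, -0.113]
wrist_force: [0.1, 0.7, -1.0]
width: 13.5
10.45 [527.959534   -23.95735731 142.77459964] [-1.04557937 -0.49096805 -0.32727254] 13.106262572036718
```

View pics/w7.png

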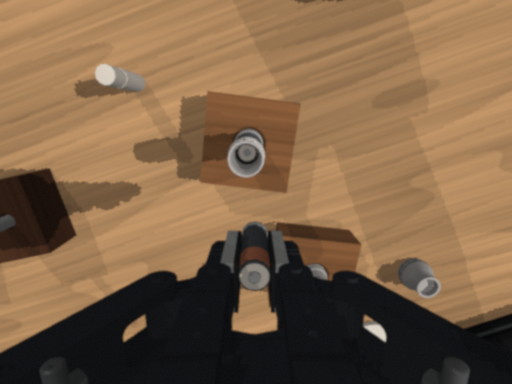

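View pics/s8.png

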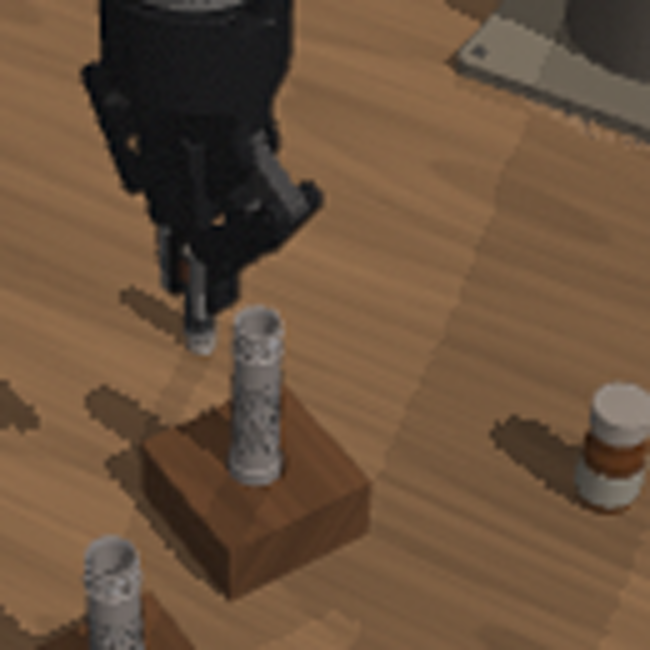

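The mouth shows at about (247,156) in the wrist view, with the held battery at (255,250). Next I'll measure the mouth and check it in the other views.

```bash
python3 - <<'E'
from cell import arm
from h import *
c=arm.camera("wrist");sc=arm.camera("scene");s=arm.read_state();Rm=rot(s);P=s["position"]
cv2.imwrite("pics/w7c.png",crop(c["img"],215,120,285,180,10))
g=cv2.cvtColor(c["img"],cv2.COLOR_RGB2HSV)
m=((g[:,:,1]<50)).astype(np.uint8);m[:,:215]=0;m[:,285:]=0;m[:120]=0;m[185:]=0
cs,_=cv2.findContours(m,cv2.RETR_CCOMP,cv2.CHAIN_APPROX_NONE)
for k in cs:
    if cv2.contourArea(k)>60: print(cv2.contourArea(k),cv2.fitEllipse(k))
print("proj batt bottom in scene",proj(sc,P+Rm@np.array([.5,-17,-.9])))
E
```

```text
1354.0 ((246.65341186523438, 153.26065063476562), (36.02048110961914, 48.2594108581543), 10.255531311035156)
proj batt bottom in scene [258.50118694 184.95331558]
```

View pics/w7c.png

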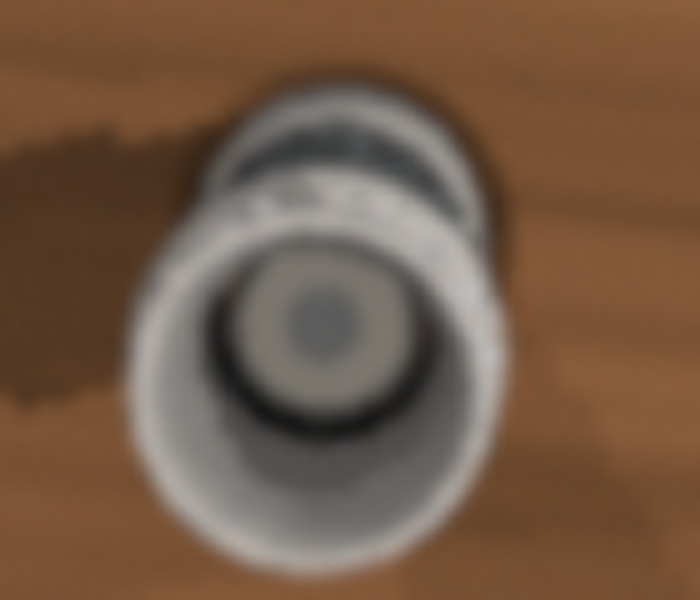

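```bash
python3 - <<'E'
from cell import arm
from h import *
c=arm.camera("wrist");sc=arm.camera("scene");t=arm.camera("top");s=arm.read_state();Rm=rot(s);P=s["position"]
p=plane(c,(246.4,158.5),138);print(p,Rm.T@(p-P))
for z in (80,90,100): print(z,plane(c,(215+32.3-.5,120+32.5-.5),z))
print("scene mouth",plane(sc,(220+257/5-.4,120+325/5-.4),138))
print("top mouth",plane(t,(255.5,216.),138))
cv2.imwrite("pics/t2.png",crop(t["img"],220,180,300,240,9))
E
```

```text
[488.97425567 -16.96869098 138.        ] [-39.24468529   4.78345146  -5.5660273 ]
80 [491.51301589 -19.03631942  80.        ]
90 [490.43783708 -18.41739974  90.        ]
100 [489.36265826 -17.79848006 100.        ]
scene mouth [493.24143067 -13.16048171 138.        ]
top mouth [486.96345066 -15.81314987 138.        ]
```

View pics/t2.png

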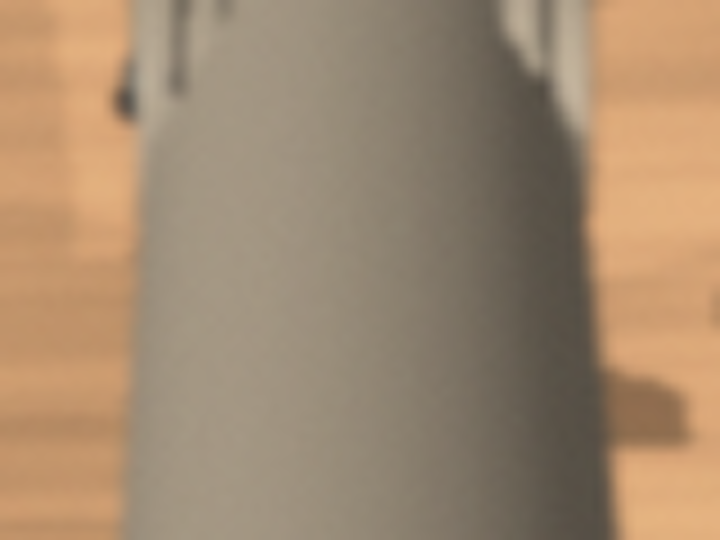

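```bash
python3 -m jog '{"dr":[[0,0,0],[0,0,0],[0,0,0],[0,0,0],[0,0,0],[0,0,0],[0,0,0],[0,0,0]],"delta_pos":[[-0.2,0,-0.06],[-0.3,0.0,-0.06],[-0.2,0.1,0],[-0.1,0.1,0],[0,0,0],[0,0,0],[0,0,0],[0,0,0]],"fingers":[5,5,5,5,5,5,5,5]}' 40
python3 - <<'E'
from cell import arm
from h import *
c=arm.camera("wrist");cv2.imwrite("pics/w8.png",crop(c["img"],200,130,320,230,6))
t=arm.camera("scene");cv2.imwrite("pics/s9.png",crop(t["img"],230,160,310,230,9))
s=arm.read_state();print(s["clock"],s["position"],s["wrist_force"],s["width"])
E
```

```text
clock: 11.7
position: [496.3, -18.6, 134.8]
eef_rot: [0.698, -0.698, 0.114, -0.114]
wrist_force: [0.5, 0.2, -0.9]
width: 13.0
11.8 [496.2368581  -18.57111427 134.82773467] [-0.56025885  0.71631102  0.30025067] 12.768955684667546
```

View pics/w8.png

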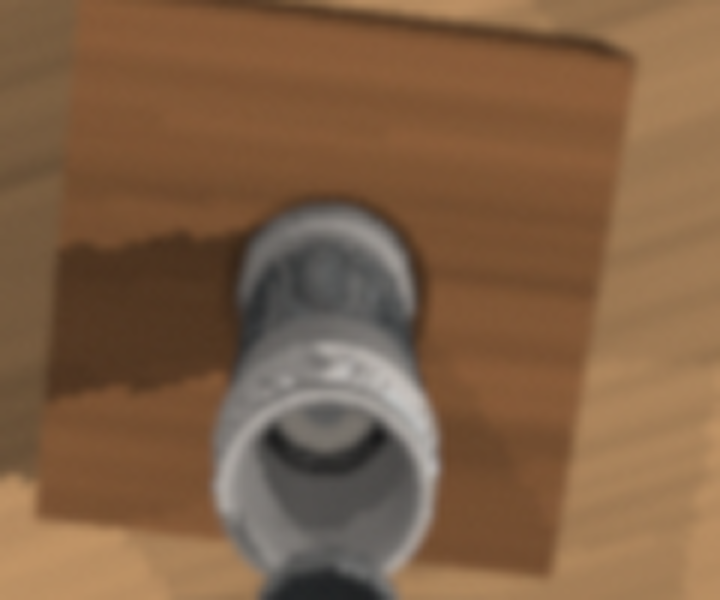

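View pics/s9.png

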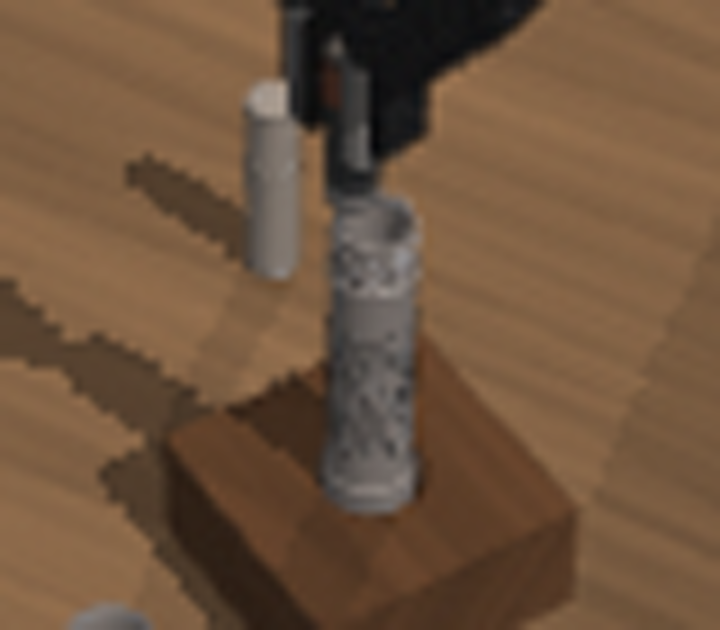

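```bash
python3 - <<'E'
from cell import arm
from h import *
c=arm.camera("wrist");s=arm.read_state();Rm=rot(s);P=s["position"]
for v in (209.,210.3): 
    p=plane(c,(254.3,v),138);print(p,Rm.T@(p-P))
# predicted rim for the (489,-17) mouth, r=10 &11.5
th=np.linspace(0,2*np.pi,73)
for ctr in [(489,-17.0),(489,-18)]:
  for r in (10,11.5):
    q=np.array([proj(c,[ctr[0]+r*np.cos(a),ctr[1]+r*np.sin(a),138]) for a in th]);q=(q-[200,130]+.4)*6
    print(ctr,r,q.min(0).round(),q.max(0).round())
# battery bottom prediction
for r in (7.25,):
    q=np.array([proj(c,P+Rm@np.array([.6+r*np.cos(a),-17.,-.9+r*np.sin(a)])) for a in th]);q=(q-[200,130]+.4)*6;print("bat",q.min(0).round(),q.max(0).round())
E
```

```text
[487.27832822 -16.37325962 138.        ] [-9.11953449 -3.20402468 -0.74748465]
[488.07572258 -16.63980658 138.        ] [-8.27876996 -3.20403011 -0.74726412]
(489, -17.0) 10 [231. 400.] [425. 584.]
(489, -17.0) 11.5 [216. 385.] [439. 598.]
(489, -18) 10 [221. 403.] [416. 587.]
(489, -18) 11.5 [207. 388.] [430. 601.]
bat [252. 545.] [402. 685.]
```

```bash
python3 -m jog '{"dr":[[0,0,0],[0,0,0],[0,0,0],[0,0,0],[0,0,0],[0,0,0],[0,0,0],[0,0,0]],"delta_pos":[[-0.1,0,0],[-0.1,0,0],[0,0.1,0],[0,0.1,0],[0,0,0],[0,0,0],[0,0,0],[0,0,0]],"fingers":[5,5,5,5,5,5,5,5]}' 40
python3 - <<'E'
from cell import arm
from h import *
c=arm.camera("wrist");cv2.imwrite("pics/w9.png",crop(c["img"],200,150,320,250,6))
t=arm.camera("scene");cv2.imwrite("pics/s10.png",crop(t["img"],230,160,310,230,9))
s=arm.read_state();print(s["clock"],s["position"],s["wrist_force"],s["width"]);print(rot(s).T@(np.array([489,-17,138])-s["position"]))
E
```

```text
clock: 12.85
position: [488.6, -16.0, 126.9]
eef_rot: [0.698, -0.698, 0.114, -0.114]
wrist_force: [-0.4, -0.5, 0.0]
width: 13.4
12.95 [488.56567285 -16.01361751 126.85315717] [ 0.59813472  0.45935405 -0.21035263] 13.429778340050708
[  0.72611053 -11.14680416  -0.79700438]
```

View pics/w9.png

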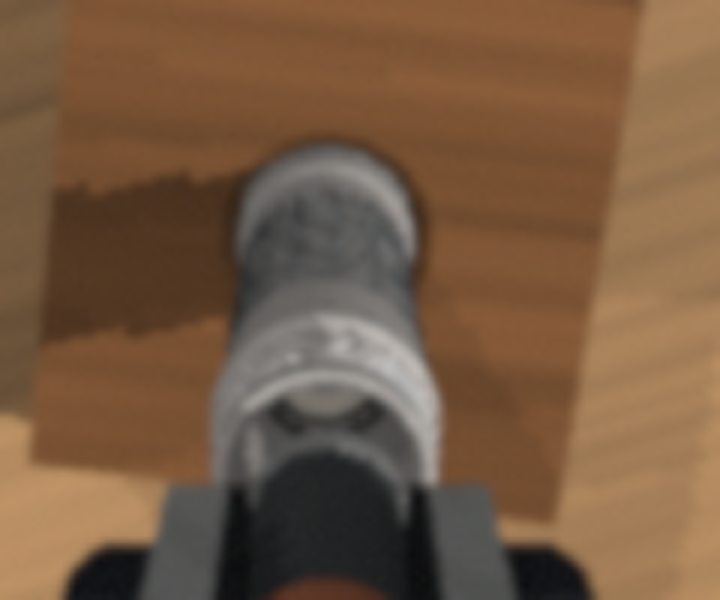

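View pics/s10.png

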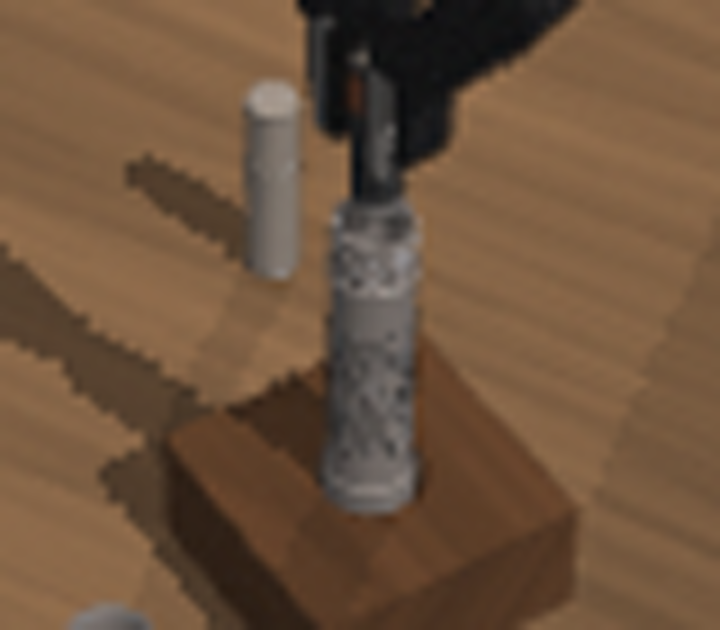

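The battery is centred over the mouth in both views (wrist u 328 against 326 in the crop, scene 378 against 375). I'm lowering it.

```bash
python3 -m jog '{"dr":[[0,0,0],[0,0,0],[0,0,0],[0,0,0],[0,0,0],[0,0,0],[0,0,0],[0,0,0]],"delta_pos":[[0,0.08,0],[0,0.08,0],[0,0.08,0],[0,0.08,0],[0,0.08,0],[0,0.08,0],[0,0.04,0],[0,0,0]],"fingers":[5,5,5,5,5,5,5,5]}' 40
python3 - <<'E'
from cell import arm
from h import *
c=arm.camera("wrist");cv2.imwrite("pics/w10.png",crop(c["img"],200,170,320,270,6))
t=arm.camera("scene");cv2.imwrite("pics/s11.png",crop(t["img"],230,160,310,230,9))
s=arm.read_state();print(s["clock"],s["position"],s["wrist_force"],s["moment"],s["width"]);print(rot(s).T@(np.array([489,-17,138])-s["position"]))
E
```

```text
clock: 13.95
position: [488.4, -16.0, 105.9]
eef_rot: [-0.698, 0.698, -0.114, 0.114]
wrist_force: [0.4, 0.9, 0.6]
width: 13.5
14.05 [488.5894623  -15.99003354 106.06263128] [-0.33173927 -0.46731145 -0.61141271] [-0.08596098 -0.04241565  0.03734541] 12.940356718721866
[  0.71346684 -31.93734556  -0.82523816]
```

View pics/w10.png

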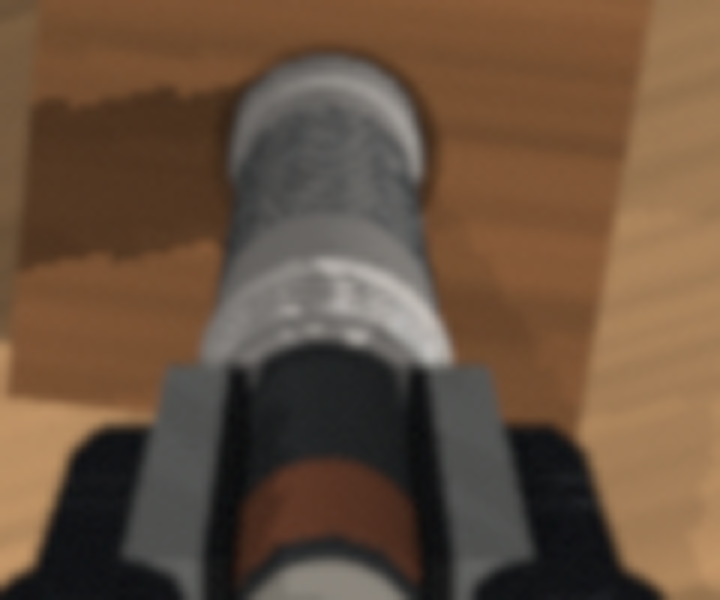

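View pics/s11.png

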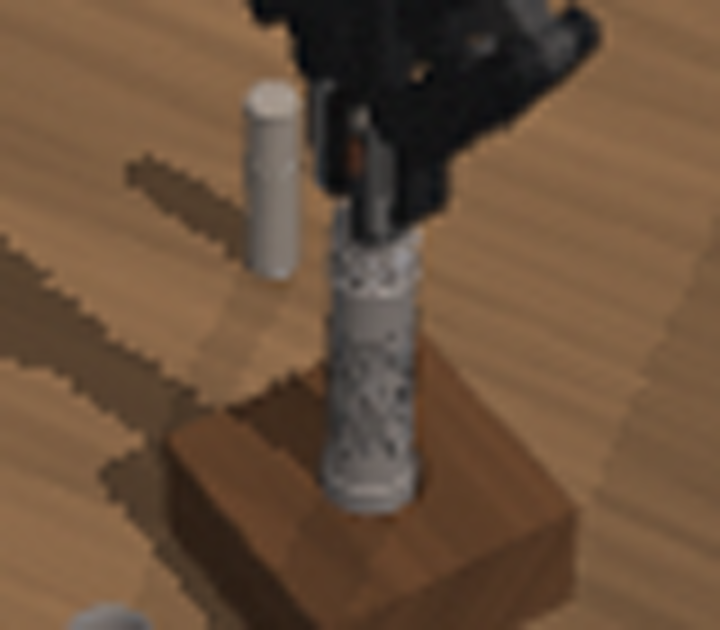

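Inserted about 15 mm with no side force, so I'm releasing it.

```bash
python3 -m jog '{"dr":[[0,0,0],[0,0,0],[0,0,0],[0,0,0],[0,0,0],[0,0,0],[0,0,0],[0,0,0]],"delta_pos":[[0,0,0],[0,0,0],[0,0,0],[0,0,0],[0,-0.3,0],[0,-0.5,0],[0.3,-0.6,0],[0.5,-0.6,0]],"fingers":[40,60,60,60,60,60,60,60]}' 40
python3 - <<'E'
from cell import arm
from h import *
c=arm.camera("wrist");cv2.imwrite("pics/w11.png",c["img"][:,:,::-1])
t=arm.camera("scene");cv2.imwrite("pics/s12.png",crop(t["img"],230,160,310,230,9))
s=arm.read_state();print(s["clock"],s["position"],s["wrist_force"],s["moment"],s["width"]);print(rot(s).T@(np.array([489,-17,138])-s["position"]))
E
```

```text
clock: 15.05
position: [518.8, -26.0, 187.7]
eef_rot: [0.698, -0.698, 0.113, -0.114]
wrist_force: [-0.5, 0.4, 0.4]
width: 51.3
15.15 [522.9660035  -26.96623493 189.24524061] [-0.01515283 -0.21396068 -0.01375663] [-0.05255881 -0.00637197  0.02370178] 51.368370437429185
[-35.78031626  50.95766932  -1.47472821]
```

View pics/w11.png

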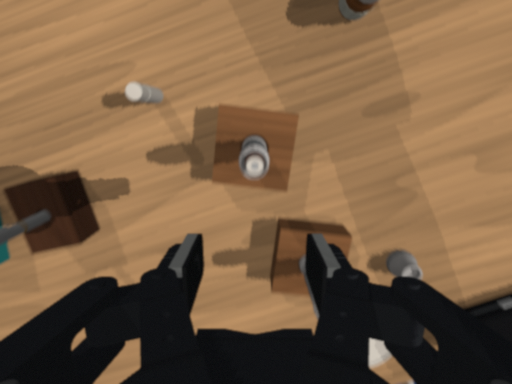

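View pics/s12.png

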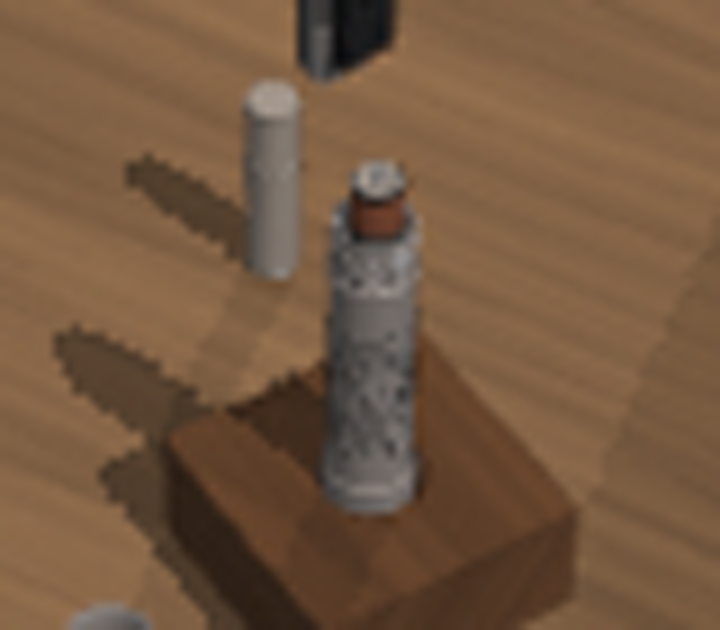

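The battery dropped and now stands in the barrel, its top about 15 mm above the rim. In the wrist view the top is at (255,165). Next I'll get rough pen and stand positions from the fixed cameras.

```bash
python3 - <<'E'
from cell import arm
from h import *
c=arm.camera("wrist");sc=arm.camera("scene");t=arm.camera("top");s=arm.read_state();Rm=rot(s);P=s["position"]
print("batt in barrel top z from scene on axis:")
o,d=ray(sc,(230+378/9-.5,160+178/9-.5)); 
for z in (138,145,150,155): print(z,plane(sc,(230+378/9-.5,160+178/9-.5),z)-np.array([493.2,-13.2,0]))
cv2.imwrite("pics/sp.png",crop(sc["img"],160,130,230,200,10))
cv2.imwrite("pics/tp.png",crop(t["img"],320,190,410,245,8))
print(s["clock"],P)
E
```

```text
batt in barrel top z from scene on axis:
138 [-15.85723184  -8.24241838 138.        ]
145 [ -9.5344246   -4.53157902 145.        ]
150 [ -5.01813371  -1.88097948 150.        ]
155 [ -0.50184282   0.76962006 155.        ]
15.3 [517.58574032 -25.93317226 185.59608788]
```

View pics/sp.png

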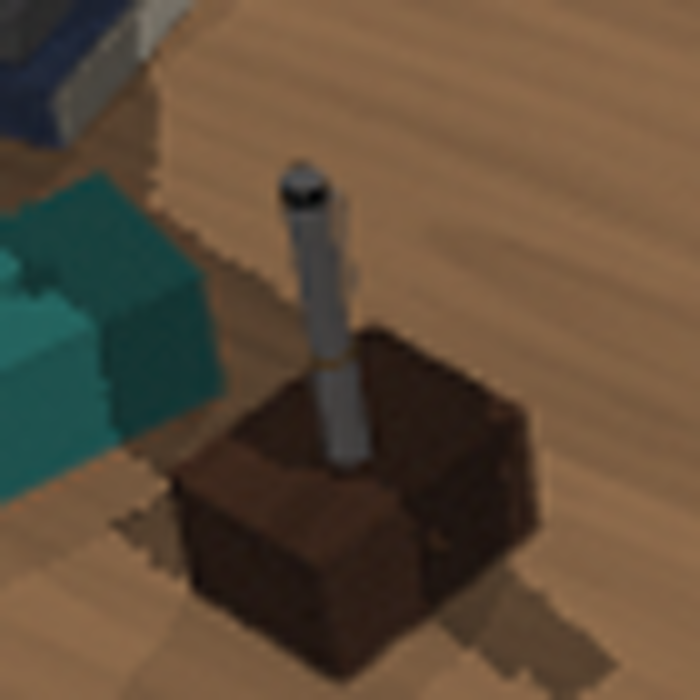

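View pics/tp.png

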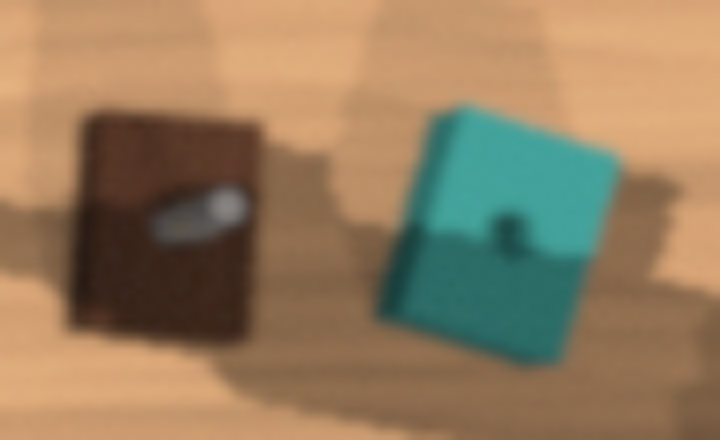

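```bash
python3 - <<'E'
from cell import arm
from h import *
sc=arm.camera("scene");t=arm.camera("top")
f=lambda x,y:(320+x/8-.5,190+y/8-.5)
g=lambda x,y:(160+x/10-.5,130+y/10-.5)
print("pen top tri",tri([ray(sc,g(304,180)),ray(t,f(230,205))]))
print("pen top planes",plane(sc,g(304,180),138),plane(t,f(230,205),138))
print("pen at stand tri",tri([ray(sc,g(348,455)),ray(t,f(165,228))]),plane(sc,g(348,458),46),plane(t,f(165,228),46))
cs=[plane(t,f(*p),46) for p in ((95,108),(262,125),(247,342),(88,330))]
print(np.round(cs,1),np.mean(cs,0))
cs=[plane(sc,g(*p),46) for p in ((178,475),(372,328),(520,412),(340,565))]
print(np.round(cs,1),np.mean(cs,0))
E
```

```text
pen top tri (array([ 485.1422865 , -264.65009342,  135.15431299]), [np.float64(1.0191179435669957), np.float64(1.0191179435668904)])
pen top planes [ 487.26770391 -261.07800715  138.        ] [ 485.5526311  -264.90058381  138.        ]
pen at stand tri (array([ 484.93515021, -263.00846199,   38.16094467]), [np.float64(1.2275703404795986), np.float64(1.2275703404795777)]) [ 492.43506279 -257.23926355   46.        ] [ 483.74383275 -260.47542103   46.        ]
[[ 527.7 -236.7   46. ]
 [ 520.6 -297.1   46. ]
 [ 442.3 -288.5   46. ]
 [ 447.4 -231.4   46. ]] [ 484.47822182 -263.40019783   46.        ]
[[ 522.4 -292.4   46. ]
 [ 446.8 -285.6   46. ]
 [ 452.6 -228.5   46. ]
 [ 526.1 -232.6   46. ]] [ 486.96618608 -259.79278151   46.        ]
```

```bash
python3 -m jog '{"dr":[[0,0,0],[0,0,0],[0,0,0],[0,0,0],[0,0,0],[0,0,0],[0,0,0],[0,0,0]],"delta_pos":[[0.3,0,-0.9],[0.32,0,-1],[0.32,0,-1],[0.32,0,-1],[0.32,0,-1],[0.32,0,-1],[0,0,0],[0,0,0]],"fingers":[60,60,60,60,60,60,60,60]}' 40
python3 - <<'E'
from cell import arm
from h import *
c=arm.camera("wrist");cv2.imwrite("pics/w12.png",c["img"][:,:,::-1])
s=arm.read_state();print(s["clock"],s["position"],s["qpos"],s["width"]);print(proj(c,[486,-265,138]))
E
```

```text
clock: 16.4
position: [515.4, -272.8, 185.1]
eef_rot: [0.698, -0.697, 0.114, -0.113]
wrist_force: [0.2, 0.8, 0.7]
width: 51.3
16.45 [ 515.79645783 -272.24241855  185.32703514] [ 0.41131253  0.54020049  0.04156303  1.71665557 -0.02890815  0.88723403
  1.71482868] 51.44829478019801
[252.6896778  162.30763326]
```

View pics/w12.png

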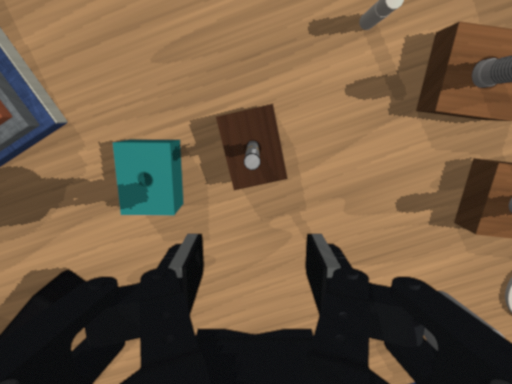

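The pen shows at about (252,160) on the dark stand, with the turquoise decoy to its left. I'll zoom in to measure it.

```bash
python3 - <<'E'
from cell import arm
from h import *
a=cv2.imread("pics/w12.png");cv2.imwrite("pics/w12c.png",crop(a[:,:,::-1],210,95,295,195,6))
E
```

```text
(no output)
```

View pics/w12c.png

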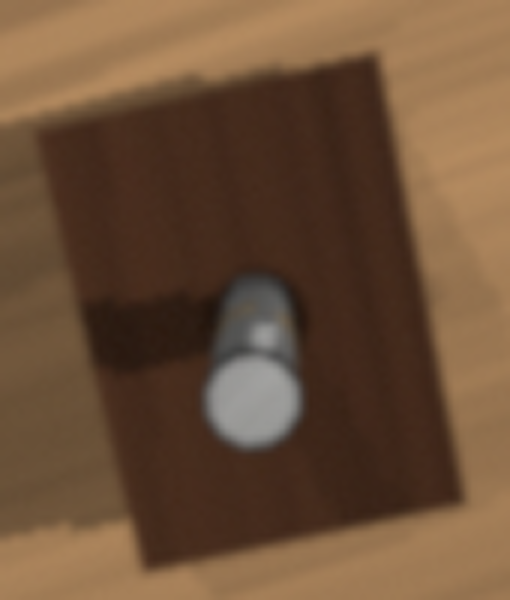

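```bash
python3 - <<'E'
from cell import arm
from h import *
c=arm.camera("wrist");s=arm.read_state();Rm=rot(s);P=s["position"];print(P)
p=plane(c,(251.8,161.3),138);print("pen top",p,Rm.T@(p-P))
cs=[plane(c,(210+x/6-.4,95+y/6-.4),46) for x,y in ((45,130),(375,55),(463,500),(147,568))]
print(np.round(cs,1),"hole",np.mean(cs,0),[np.linalg.norm(cs[i]-cs[i-1]).round(1) for i in range(4)])
# pen side edges at crop row 300: left ~221 right ~292 
q=plane(c,(210+257/6-.4,95+312/6-.4),46);print("pen at stand top approx",q)
E
```

```text
[ 516.04061209 -272.08132683  185.53549662]
pen top [ 485.48077941 -264.87555476  138.        ] [-31.20899506  47.57462887  -2.84662581]
[[ 443.3 -288.9   46. ]
 [ 449.4 -231.7   46. ]
 [ 527.4 -239.8   46. ]
 [ 521.4 -297.9   46. ]] hole [ 485.37093754 -264.56119933   46.        ] [np.float64(78.6), np.float64(57.4), np.float64(78.5), np.float64(58.4)]
pen at stand top approx [ 483.92907542 -264.29794966   46.        ]
```

```bash
python3 -m jog '{"dr":[[0,0,0],[0,0,0],[0,0,0],[0,0,0],[0,0,0],[0,0,0],[0,0,0],[0,0,0]],"delta_pos":[[-0.4,0,-0.03],[-0.38,0,-0.02],[0,0.4,0],[0,0.8,0],[0,0.8,0],[0,0.8,0],[0,0.5,0],[0,0.2,0]],"fingers":[60,60,60,60,60,60,60,60]}' 40
python3 - <<'E'
from cell import arm
from h import *
c=arm.camera("wrist");cv2.imwrite("pics/w13.png",c["img"][:,:,::-1])
sc=arm.camera("scene");cv2.imwrite("pics/s13.png",crop(sc["img"],130,90,250,200,6))
s=arm.read_state();print(s["clock"],s["position"],s["wrist_force"],s["width"]);print(rot(s).T@(np.array([485.4,-264.8,138])-s["position"]))
E
```

```text
clock: 17.5
position: [485.5, -264.3, 44.9]
eef_rot: [0.698, -0.698, 0.114, -0.112]
wrist_force: [-0.1, -0.8, -0.8]
width: 51.1
17.6 [ 485.7791568  -264.99379648   45.58760823] [-0.35846877  0.20347581 -0.36890381] 50.978469585450995
[ -0.52791127 -92.41179732   0.11178313]
```

View pics/w13.png

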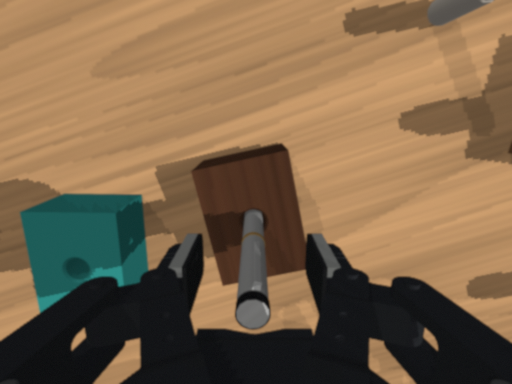

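View pics/s13.png

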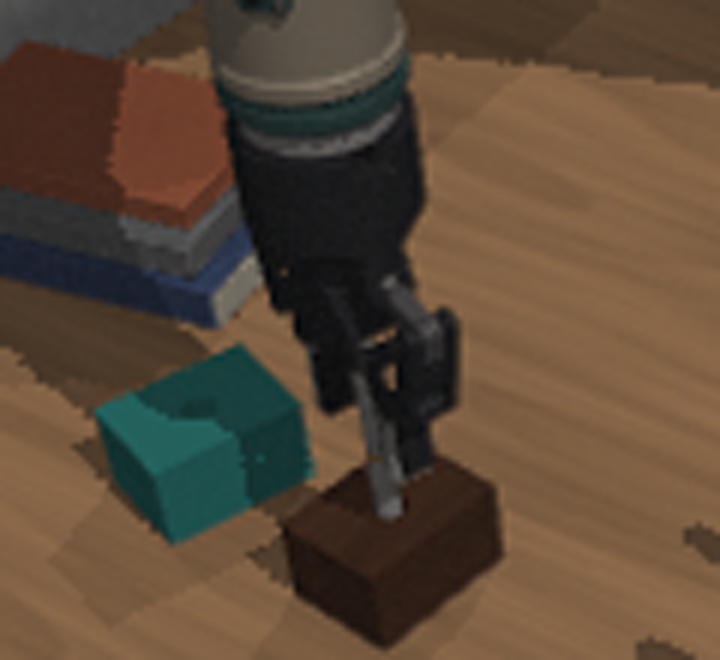

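The pen stands between the pads, its top at (253,310), and clears the palm. Closing on it.

```bash
python3 -m jog '{"dr":[[0,0,0],[0,0,0],[0,0,0],[0,0,0],[0,0,0],[0,0,0],[0,0,0],[0,0,0]],"delta_pos":[[0,0,0],[0,0,0],[0,0,0],[0,0,0],[0,0,0],[0,0,0],[0,0,0],[0,0,0]],"fingers":[30,10,0,0,0,0,0,0]}' 100
python3 - <<'E'
from cell import arm
from h import *
c=arm.camera("wrist");cv2.imwrite("pics/w14.png",crop(c["img"],190,190,320,340,4))
s=arm.read_state();print(s["clock"],s["position"],s["wrist_force"],s["moment"],s["width"])
E
```

```text
clock: 18.6
position: [486.6, -266.3, 47.0]
eef_rot: [-0.698, 0.698, -0.113, 0.114]
wrist_force: [-0.8, 0.1, 6.7]
width: 9.8
18.65 [ 486.58037503 -266.32547434   46.98195675] [-0.87963658  0.48048876  6.27706364] [0.20077281 0.14945182 0.0145129 ] 9.795241494891531
```

View pics/w14.png

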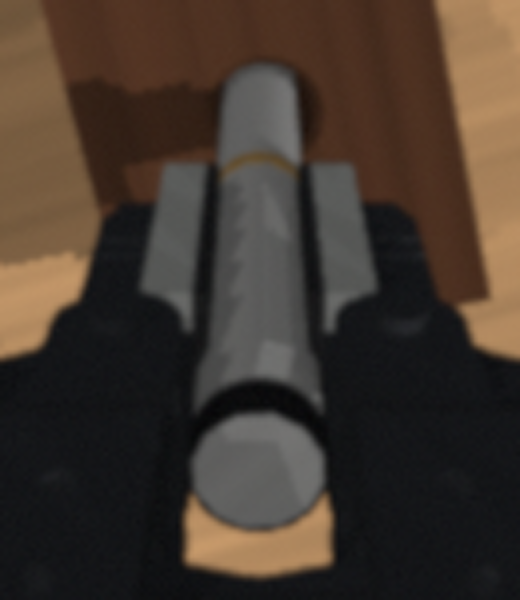

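```bash
python3 - <<'E'
from cell import arm
from h import *
c=arm.camera("wrist");s=arm.read_state();Rm=rot(s);P=s["position"]
p=plane(c,(254.1,306.6),138);print(p,Rm.T@(p-P))
q=plane(c,(190+259/4-.4,190+65/4-.4),46);print("pen far edge at hole",q,Rm.T@(q-P))
E
python3 -m jog '{"dr":[[0,0,0],[0,0,0],[0,0,0],[0,0,0],[0,0,0],[0,0,0],[0,0,0],[0,0,0]],"delta_pos":[[0,-0.4,0],[0,-0.8,0],[0,-1,0],[0,-1,0],[-0.2,-0.9,0.6],[-0.32,0,1],[-0.32,0,1],[-0.32,0,1]],"fingers":[0,0,0,0,0,0,0,0]}' 100
```

```text
[ 484.21691636 -266.38744902  138.        ] [ -2.06132758 -91.00065275  -0.81590135]
pen far edge at hole [ 476.9604278  -263.85467704   46.        ] [-9.9079819   0.98571036 -0.71305708]
clock: 19.7
position: [487.4, -113.6, 211.1]
eef_rot: [-0.698, 0.698, -0.113, 0.114]
wrist_force: [0.3, -0.3, -0.5]
width: 9.3
```

```bash
python3 -m jog '{"dr":[[0,0,0],[0,0,0],[0,0,0],[0,0,0],[0,0,0],[0,0,0],[0,0,0],[0,0,0]],"delta_pos":[[-0.1,0,0.9],[-0.1,0,0.8],[-0.05,0,0.5],[0,0,0.1],[0,0,0],[0,0,0],[0,0,0],[0,0,0]],"fingers":[0,0,0,0,0,0,0,0]}' 100
python3 - <<'E'
from cell import arm
from h import *
c=arm.camera("wrist");cv2.imwrite("pics/w15.png",crop(c["img"],190,90,320,240,4))
sc=arm.camera("scene");cv2.imwrite("pics/s15.png",crop(sc["img"],220,110,320,220,6))
s=arm.read_state();print(s["clock"],s["position"],s["wrist_force"],s["moment"],s["width"]);print(rot(s).T@(np.array([489,-17,154.5])-s["position"]))
print(proj(c,[489,-17,154.5]),proj(c,[489,-17,138]))
E
```

```text
clock: 20.7
position: [507.1, -24.9, 210.0]
eef_rot: [-0.698, 0.698, -0.114, 0.114]
wrist_force: [-0.6, -0.1, -0.1]
width: 9.7
20.8 [507.16539738 -24.59608395 209.95469866] [ 0.78888627 -0.09504499 -0.65154024] [-0.05441137 -0.05259022  0.01256267] 10.285985447729288
[-19.62884327  55.45759441   1.43857265]
[257.4316458  173.92340004] [257.23888977 170.1854808 ]
```

View pics/w15.png

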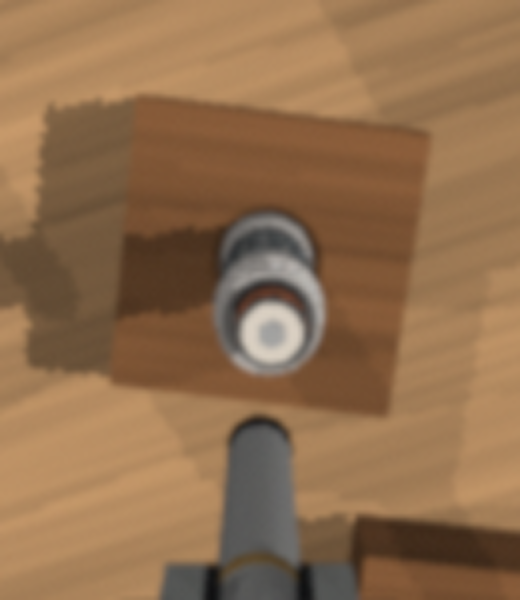

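View pics/s15.png

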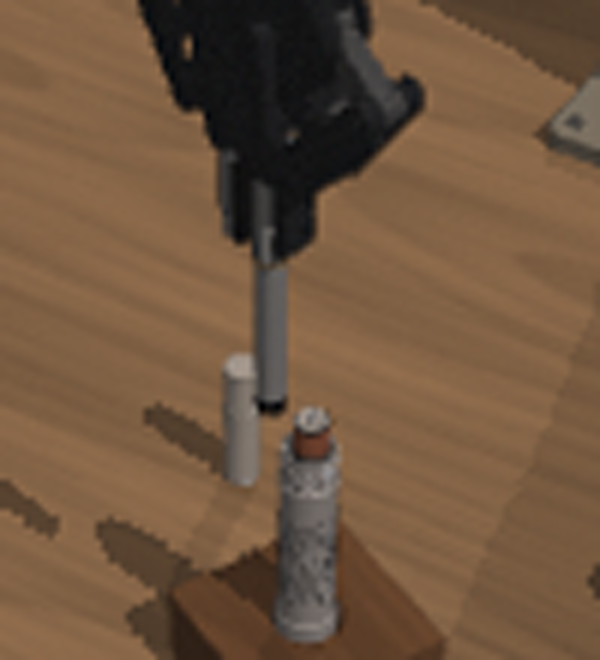

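```bash
python3 - <<'E'
from cell import arm
from h import *
c=arm.camera("wrist");s=arm.read_state();Rm=rot(s);P=s["position"]
e=plane(c,(190+260/4-.4,90+418/4-.4),P[2]-41);print("pen bottom far edge tool",Rm.T@(e-P))
b=plane(c,(257.6,172.8),154.5);print("batt top",b,Rm.T@(b-P))
m=plane(c,(257.1,169.8),138);print("m",m,Rm.T@(m-P))
E
```

```text
pen bottom far edge tool [-6.94709301 41.00079711 -0.62220535]
batt top [488.22325485 -16.31524685 154.5       ] [-20.59041716  55.46598762   1.76589693]
m [488.68982652 -16.73297005 138.        ] [-20.01351759  71.96593267   1.51854709]
```

```bash
python3 -m jog '{"dr":[[0,0,0],[0,0,0],[0,0,0],[0,0,0],[0,0,0],[0,0,0],[0,0,0],[0,0,0]],"delta_pos":[[-0.2,0,0.03],[-0.2,0,0.02],[-0.075,0,0],[0,0.1,0],[0,0.05,0],[0,0,0],[0,0,0],[0,0,0]],"fingers":[0,0,0,0,0,0,0,0]}' 100
python3 - <<'E'
from cell import arm
from h import *
c=arm.camera("wrist");cv2.imwrite("pics/w16.png",crop(c["img"],200,150,310,270,5))
sc=arm.camera("scene");cv2.imwrite("pics/s16.png",crop(sc["img"],240,150,310,220,9))
s=arm.read_state();print(s["clock"],s["position"],s["wrist_force"],s["width"]);print(rot(s).T@(np.array([488.9,-17,138])-s["position"]))
E
```

```text
clock: 21.85
position: [489.9, -16.5, 204.0]
eef_rot: [0.698, -0.698, 0.114, -0.114]
wrist_force: [0.2, -0.1, -0.3]
width: 9.5
21.95 [489.92732253 -16.47618776 204.04496602] [0.49074803 0.1293326  0.27916122] 9.769693166107361
[-0.81474561 66.04484045 -0.82616396]
```

View pics/w16.png

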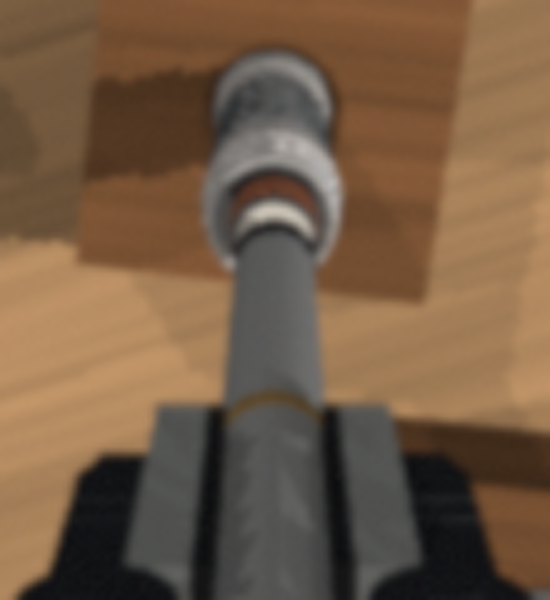

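View pics/s16.png

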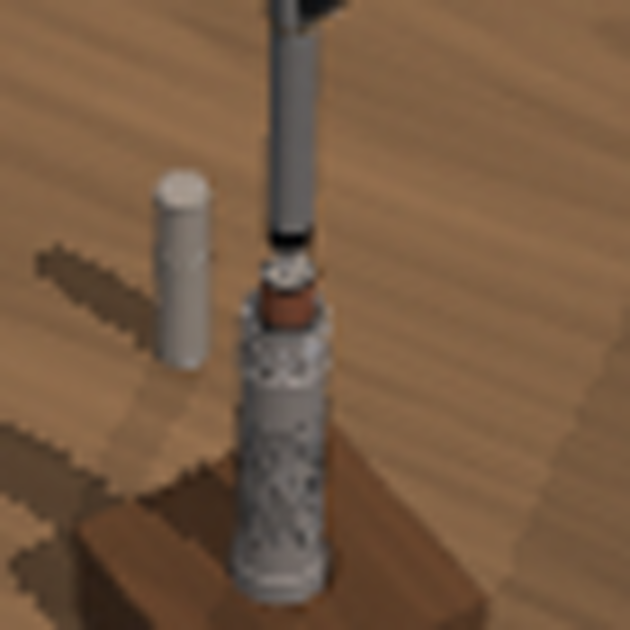

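Pen and barrel axes agree to about 1 mm, and I'll trim out part of that. I'm descending slowly to find contact with the battery top, expected about 8.5 mm lower.

```bash
python3 -m jog '{"dr":[[0,0,0],[0,0,0],[0,0,0],[0,0,0],[0,0,0],[0,0,0],[0,0,0],[0,0,0]],"delta_pos":[[0.015,0,-0.012],[0,0.04,0],[0,0.04,0],[0,0.04,0],[0,0.04,0],[0,0.04,0],[0,0.04,0],[0,0,0]],"fingers":[0,0,0,0,0,0,0,0]}' 100
```

```text
clock: 22.95
position: [490.6, -17.0, 194.6]
eef_rot: [0.698, -0.698, 0.113, -0.114]
wrist_force: [0.7, 0.6, 0.8]
width: 9.6
```

```bash
python3 -m jog '{"dr":[[0,0,0],[0,0,0],[0,0,0],[0,0,0],[0,0,0],[0,0,0],[0,0,0],[0,0,0]],"delta_pos":[[0,0.025,0],[0,0.025,0],[0,0,0],[0,0,0],[0,0,0],[0,0,0],[0,0,0],[0,0,0]],"fingers":[0,0,0,0,0,0,0,0]}' 100
python3 - <<'E'
from cell import arm
from h import *
sc=arm.camera("scene");cv2.imwrite("pics/s17.png",crop(sc["img"],240,150,310,220,9))
s=arm.read_state();print(s["clock"],s["position"],s["wrist_force"],s["moment"],s["width"])
E
```

```text
clock: 23.95
position: [490.3, -17.1, 192.4]
eef_rot: [-0.698, 0.698, -0.114, 0.114]
wrist_force: [0.5, 0.0, 4.2]
width: 9.3
24.0 [490.24439396 -17.08470374 192.39200125] [ 0.26912062 -0.73868754  4.80943251] [ 0.00384492  0.01702082 -0.01496751] 9.502632323595568
```

View pics/s17.png

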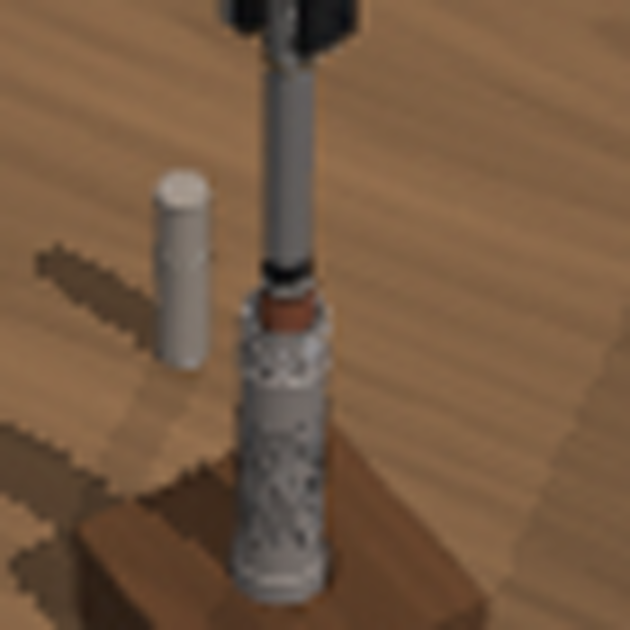

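Contact: the wrist reads about 4.5 N at z = 192.4, and the pen is centred on the battery (crop u 288 for both). The spring is at least 12 mm of travel away, so I'll push 8 mm now.

```bash
python3 -m jog '{"dr":[[0,0,0],[0,0,0],[0,0,0],[0,0,0],[0,0,0],[0,0,0],[0,0,0],[0,0,0]],"delta_pos":[[0,0.03,0],[0,0.03,0],[0,0.03,0],[0,0.03,0],[0,0.03,0],[0,0.03,0],[0,0.02,0],[0,0,0]],"fingers":[0,0,0,0,0,0,0,0]}' 100
python3 - <<'E'
from cell import arm
from h import *
sc=arm.camera("scene");cv2.imwrite("pics/s18.png",crop(sc["img"],240,150,310,220,9))
s=arm.read_state();print(s["clock"],s["position"],s["wrist_force"],s["moment"],s["width"])
E
```

```text
clock: 25.0
position: [490.1, -17.1, 184.3]
eef_rot: [-0.698, 0.698, -0.114, 0.114]
wrist_force: [0.3, -0.1, 3.7]
width: 9.5
25.05 [490.10533777 -17.1102673  184.26982358] [-0.15300882  0.83215651  2.93889712] [ 0.01695314 -0.01108906 -0.02342887] 9.532414063069172
```

View pics/s18.png

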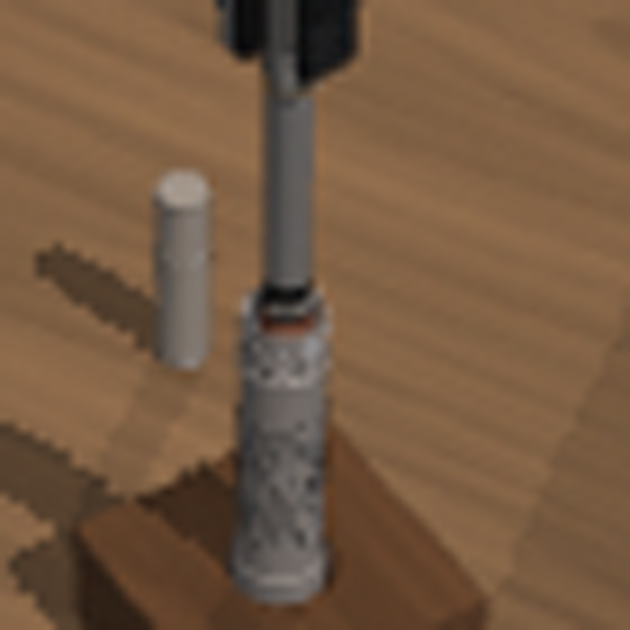

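The stack slid 8 mm at about 4 N. From here I'll go in short steps and check the force each time.

```bash
python3 -m jog '{"dr":[[0,0,0],[0,0,0],[0,0,0],[0,0,0],[0,0,0],[0,0,0],[0,0,0],[0,0,0]],"delta_pos":[[0,0.02,0],[0,0.02,0],[0,0.02,0],[0,0.02,0],[0,0.02,0],[0,0,0],[0,0,0],[0,0,0]],"fingers":[0,0,0,0,0,0,0,0]}' 100
```

```text
clock: 26.05
position: [490.1, -17.1, 180.3]
eef_rot: [-0.698, 0.698, -0.114, 0.114]
wrist_force: [-0.1, 0.1, 3.1]
width: 9.5
```

```bash
python3 -m jog '{"dr":[[0,0,0],[0,0,0],[0,0,0],[0,0,0],[0,0,0],[0,0,0],[0,0,0],[0,0,0]],"delta_pos":[[0,0.02,0],[0,0.02,0],[0,0.02,0],[0,0,0],[0,0,0],[0,0,0],[0,0,0],[0,0,0]],"fingers":[0,0,0,0,0,0,0,0]}' 100
python3 - <<'E'
from cell import arm
s=arm.read_state();print(s["clock"],s["position"],s["wrist_force"],s["width"])
E
```

```text
clock: 27.05
position: [490.2, -17.1, 178.0]
eef_rot: [-0.698, 0.698, -0.114, 0.114]
wrist_force: [-0.2, -0.8, 3.6]
width: 9.7
27.05 [490.20818981 -17.12429953 177.95631603] [-0.16768062 -0.82894977  3.59621318] 9.701244537306605
```

The commanded and measured heights agree, so the arm is stiff. A 1.6 mm step can add at most 12 N, so I'll take steps of that size.

```bash
python3 -m jog '{"dr":[[0,0,0],[0,0,0],[0,0,0],[0,0,0],[0,0,0],[0,0,0],[0,0,0],[0,0,0]],"delta_pos":[[0,0.01,0],[0,0.01,0],[0,0.01,0],[0,0.01,0],[0,0,0],[0,0,0],[0,0,0],[0,0,0]],"fingers":[0,0,0,0,0,0,0,0]}' 100
```

```text
clock: 28.05
position: [490.2, -17.1, 176.4]
eef_rot: [-0.698, 0.698, -0.114, 0.114]
wrist_force: [0.2, -0.3, 4.5]
width: 9.4
```

```bash
python3 -m jog '{"dr":[[0,0,0],[0,0,0],[0,0,0],[0,0,0],[0,0,0],[0,0,0],[0,0,0],[0,0,0]],"delta_pos":[[0,0.01,0],[0,0.01,0],[0,0.01,0],[0,0.01,0],[0,0,0],[0,0,0],[0,0,0],[0,0,0]],"fingers":[0,0,0,0,0,0,0,0]}' 100
python3 - <<'E'
from cell import arm
s=arm.read_state();print(s["clock"],s["position"],s["wrist_force"],s["width"])
E
```

```text
clock: 29.05
position: [490.2, -17.1, 174.7]
eef_rot: [-0.698, 0.698, -0.114, 0.114]
wrist_force: [-0.2, 0.1, 2.7]
width: 9.5
29.05 [490.19982045 -17.11145175 174.73983516] [-0.1810858   0.11203739  2.73814006] 9.467464011527639
```

```bash
python3 -m jog '{"dr":[[0,0,0],[0,0,0],[0,0,0],[0,0,0],[0,0,0],[0,0,0],[0,0,0],[0,0,0]],"delta_pos":[[0,0.01,0],[0,0.01,0],[0,0.01,0],[0,0.01,0],[0,0,0],[0,0,0],[0,0,0],[0,0,0]],"fingers":[0,0,0,0,0,0,0,0]}' 100
```

```text
clock: 30.05
position: [490.2, -17.1, 173.2]
eef_rot: [-0.698, 0.698, -0.114, 0.114]
wrist_force: [-0.1, -0.9, 3.7]
width: 9.9
```

```bash
python3 -m jog '{"dr":[[0,0,0],[0,0,0],[0,0,0],[0,0,0],[0,0,0],[0,0,0],[0,0,0],[0,0,0]],"delta_pos":[[0,0.01,0],[0,0.01,0],[0,0.01,0],[0,0.01,0],[0,0,0],[0,0,0],[0,0,0],[0,0,0]],"fingers":[0,0,0,0,0,0,0,0]}' 100
```

```text
clock: 31.05
position: [490.2, -17.1, 171.6]
eef_rot: [-0.698, 0.698, -0.114, 0.114]
wrist_force: [-0.3, 1.1, 3.8]
width: 9.4
```

```bash
python3 -m jog '{"dr":[[0,0,0],[0,0,0],[0,0,0],[0,0,0],[0,0,0],[0,0,0],[0,0,0],[0,0,0]],"delta_pos":[[0,0.01,0],[0,0.01,0],[0,0.01,0],[0,0.01,0],[0,0.005,0],[0,0,0],[0,0,0],[0,0,0]],"fingers":[0,0,0,0,0,0,0,0]}' 100
```

```text
clock: 32.05
position: [490.2, -17.1, 169.8]
eef_rot: [-0.698, 0.698, -0.114, 0.114]
wrist_force: [0.1, -0.7, 3.6]
width: 9.6
```

```bash
python3 -m jog '{"dr":[[0,0,0],[0,0,0],[0,0,0],[0,0,0],[0,0,0],[0,0,0],[0,0,0],[0,0,0]],"delta_pos":[[0,0.01,0],[0,0.01,0],[0,0.01,0],[0,0.01,0],[0,0.005,0],[0,0,0],[0,0,0],[0,0,0]],"fingers":[0,0,0,0,0,0,0,0]}' 100
```

```text
clock: 33.05
position: [490.2, -17.1, 168.0]
eef_rot: [-0.698, 0.698, -0.114, 0.114]
wrist_force: [-0.1, 0.2, 3.3]
width: 9.3
```

```bash
python3 -m jog '{"dr":[[0,0,0],[0,0,0],[0,0,0],[0,0,0],[0,0,0],[0,0,0],[0,0,0],[0,0,0]],"delta_pos":[[0,0.01,0],[0,0.01,0],[0,0.01,0],[0,0.01,0],[0,0.005,0],[0,0,0],[0,0,0],[0,0,0]],"fingers":[0,0,0,0,0,0,0,0]}' 100
```

```text
clock: 34.05
position: [491.9, -17.0, 167.4]
eef_rot: [0.698, -0.698, 0.112, -0.115]
wrist_force: [-0.5, 0.2, 10.9]
width: 9.7
```

Spring contact: 10.9 N. I'll add 0.6 mm and hold.

```bash
python3 -m jog '{"dr":[[0,0,0],[0,0,0],[0,0,0],[0,0,0],[0,0,0],[0,0,0],[0,0,0],[0,0,0]],"delta_pos":[[0,0.008,0],[0,0.007,0],[0,0,0],[0,0,0],[0,0,0],[0,0,0],[0,0,0],[0,0,0]],"fingers":[0,0,0,0,0,0,0,0]}' 100
python3 - <<'E'
from cell import arm
s=arm.read_state();print(s["clock"],s["position"],s["wrist_force"],s["width"])
E
```

```text
clock: 35.05
position: [492.0, -17.2, 167.2]
eef_rot: [0.698, -0.698, 0.112, -0.115]
wrist_force: [-1.0, 0.9, 15.2]
width: 9.7
35.05 [492.02965007 -17.16247    167.1809592 ] [-0.96884936  0.92581382 15.21112767] 9.737216487360566
```

```bash
python3 -m jog '{"dr":[[0,0,0],[0,0,0],[0,0,0],[0,0,0],[0,0,0],[0,0,0],[0,0,0],[0,0,0]],"delta_pos":[[0,0,0],[0,0,0],[0,0,0],[0,0,0],[0,0,0],[0,0,0],[0,0,0],[0,0,0]],"fingers":[0,0,0,0,0,0,0,0]}' 100
python3 - <<'E'
from cell import arm
from h import *
c=arm.camera("wrist");cv2.imwrite("pics/w19.png",crop(c["img"],190,170,320,320,4))
sc=arm.camera("scene");cv2.imwrite("pics/s19.png",crop(sc["img"],220,120,320,220,6))
s=arm.read_state();print(s["clock"],s["position"],s["wrist_force"],s["width"])
E
```

```text
clock: 36.05
position: [492.1, -17.1, 167.2]
eef_rot: [0.698, -0.698, 0.112, -0.115]
wrist_force: [-0.6, -0.9, 14.6]
width: 9.5
36.15 [492.05220031 -17.14247328 167.20398066] [-1.07672371 -0.48074963 14.85736639] 9.527145420518746
```

View pics/w19.png

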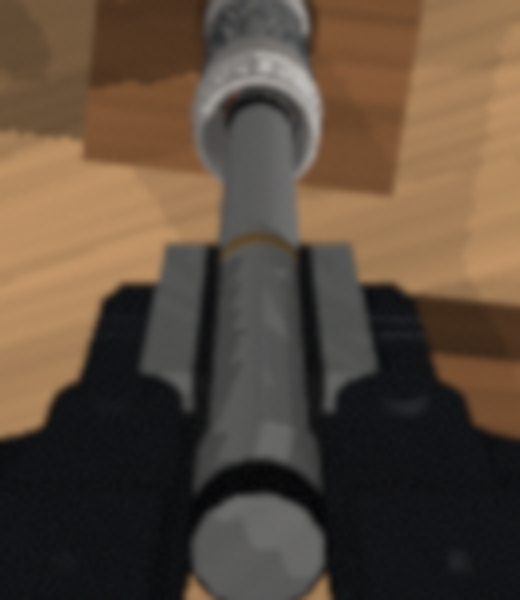

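View pics/s19.png

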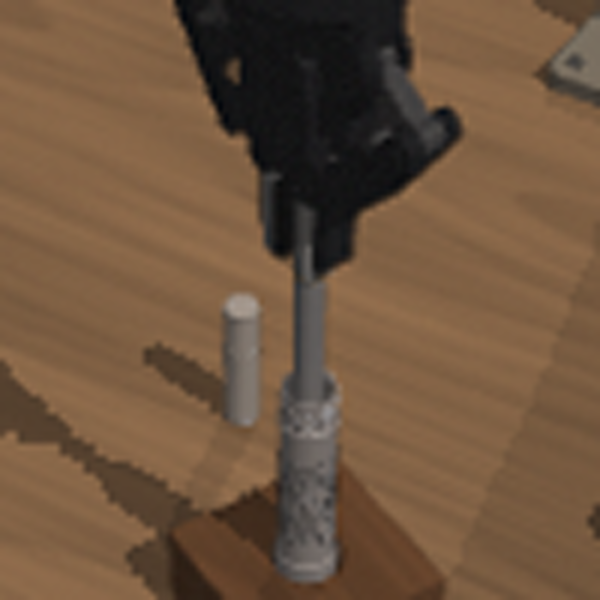

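About 15 N was held for over 1.5 s. The pen hasn't slipped in the grip, and its bottom is about 12 mm below the rim, which fits bottoming on the spring. I'm withdrawing and carrying the pen back toward the stand.

```bash
python3 -m jog '{"dr":[[0,0,0],[0,0,0],[0,0,0],[0,0,0],[0,0,0],[0,0,0],[0,0,0],[0,0,0]],"delta_pos":[[0,-0.2,0],[0,-0.5,0],[0,-0.5,0],[0.1,-0.1,-0.3],[0.3,0,-0.8],[0.38,0,-0.95],[0.38,0,-0.95],[0.38,0,-0.95]],"fingers":[0,0,0,0,0,0,0,0]}' 100
```

```text
clock: 37.15
position: [497.3, -188.6, 216.5]
eef_rot: [-0.698, 0.698, -0.115, 0.113]
wrist_force: [1.1, 0.4, -0.6]
width: 9.5
```

```bash
python3 -m jog '{"dr":[[0,0,0],[0,0,0],[0,0,0],[0,0,0],[0,0,0],[0,0,0],[0,0,0],[0,0,0]],"delta_pos":[[0.4,0,-0.9],[0.34,0,-0.8],[0.1,0.3,-0.2],[0,0.8,0],[0,0.8,0],[0,0.6,0],[0,0,0],[0,0,0]],"fingers":[0,0,0,0,0,0,0,0]}' 100
python3 - <<'E'
from cell import arm
from h import *
c=arm.camera("wrist");cv2.imwrite("pics/w20.png",crop(c["img"],190,100,320,250,4))
sc=arm.camera("scene");cv2.imwrite("pics/s20.png",crop(sc["img"],150,100,330,220,4))
s=arm.read_state();print(s["clock"],s["position"],s["wrist_force"],s["width"]);print(rot(s).T@(np.array([485.4,-264.6,46])-s["position"]))
E
```

```text
clock: 38.15
position: [506.5, -268.9, 117.8]
eef_rot: [0.698, -0.698, 0.113, -0.113]
wrist_force: [-0.6, 0.0, 0.4]
width: 9.7
38.25 [ 506.98831167 -269.30429273  118.5488558 ] [ 0.23490482 -0.35124375 -1.23777793] 9.449797472574149
[-22.08947079  72.51166644  -2.37393323]
```

View pics/w20.png

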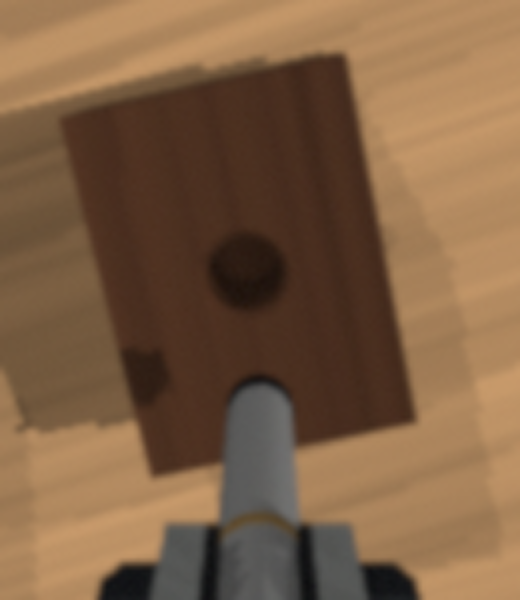

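View pics/s20.png

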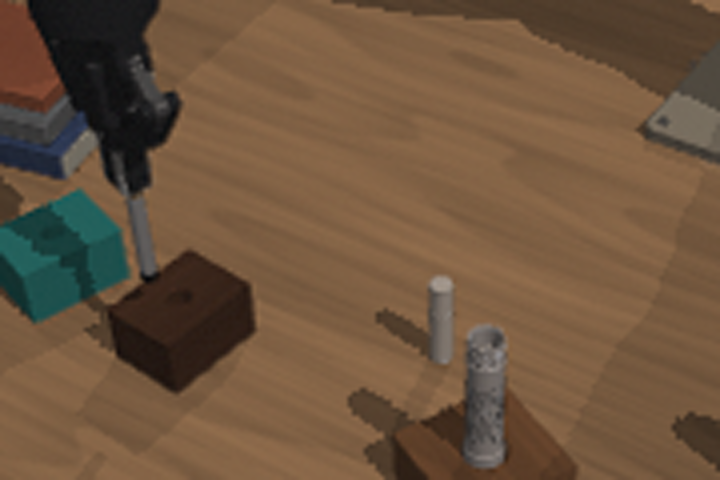

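The hole shows at (252,167) in the wrist view, and the pen's lower end is just short of it at (255,195).

```bash
python3 - <<'E'
from cell import arm
from h import *
c=arm.camera("wrist");s=arm.read_state();Rm=rot(s);P=s["position"];print(P)
h=plane(c,(251.6,166.6),46);print("hole",h,Rm.T@(h-P))
e=plane(c,(254.6,194.6),P[2]-41);print("pen edge",Rm.T@(e-P))
E
```

```text
[ 506.95693297 -269.42117037  118.60562431]
hole [ 484.65096239 -265.05131753   46.        ] [-22.67347724  72.56469362  -2.91672568]
pen edge [-6.58954912 40.9880578  -0.40274242]
```

```bash
python3 -m jog '{"dr":[[0,0,0],[0,0,0],[0,0,0],[0,0,0],[0,0,0],[0,0,0],[0,0,0],[0,0,0]],"delta_pos":[[-0.25,0,-0.035],[-0.2,0,-0.02],[-0.095,0.2,0],[0,0.2,0],[0,0.1,0],[0,0,0],[0,0,0],[0,0,0]],"fingers":[0,0,0,0,0,0,0,0]}' 100
python3 - <<'E'
from cell import arm
from h import *
c=arm.camera("wrist");cv2.imwrite("pics/w21.png",crop(c["img"],200,140,310,260,5))
sc=arm.camera("scene");cv2.imwrite("pics/s21.png",crop(sc["img"],155,130,235,200,8))
s=arm.read_state();print(s["clock"],s["position"],s["wrist_force"],s["width"]);print(rot(s).T@(np.array([485.,-264.8,46])-s["position"]))
E
```

```text
clock: 39.3
position: [485.2, -264.4, 97.7]
eef_rot: [-0.698, 0.698, -0.113, 0.114]
wrist_force: [0.3, 0.1, 0.9]
width: 9.8
39.4 [ 485.10826943 -264.43535152   97.78163458] [-0.86758099 -0.40908184  0.04910162] 9.87099628147554
[-7.02975170e-03  5.17816524e+01 -3.77878726e-01]
```

View pics/w21.png

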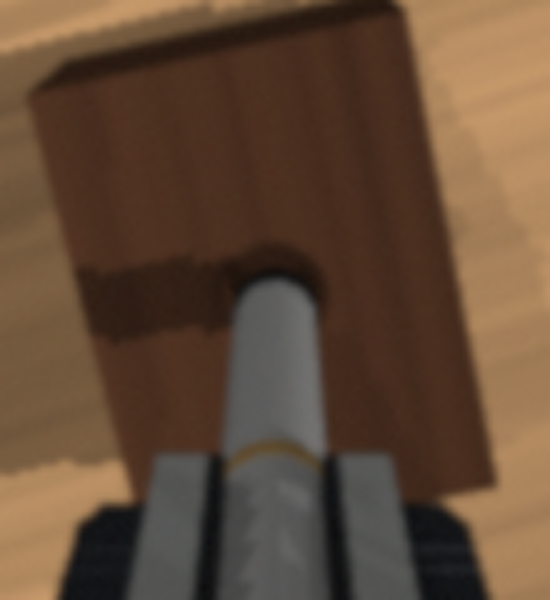

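View pics/s21.png

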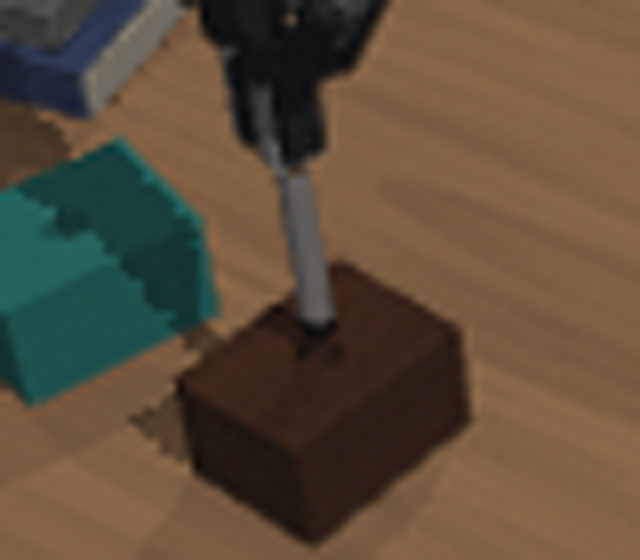

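```bash
python3 -m jog '{"dr":[[0,0,0],[0,0,0],[0,0,0],[0,0,0],[0,0,0],[0,0,0],[0,0,0],[0,0,0]],"delta_pos":[[0,0.1,0],[0,0.1,0],[0,0.08,0],[0,0.08,0],[0,0.08,0],[0,0.08,0],[0,0,0],[0,0,0]],"fingers":[0,0,0,0,0,0,0,0]}' 100
python3 - <<'E'
from cell import arm
from h import *
sc=arm.camera("scene");cv2.imwrite("pics/s22.png",crop(sc["img"],155,130,235,200,8))
s=arm.read_state();print(s["clock"],s["position"],s["wrist_force"],s["moment"],s["width"])
E
```

```text
clock: 40.4
position: [485.0, -264.4, 76.8]
eef_rot: [-0.698, 0.698, -0.114, 0.114]
wrist_force: [-0.3, 0.5, -1.5]
width: 9.7
40.45 [ 484.98258667 -264.4286866    76.87007176] [ 1.29236923 -1.03306326 -1.00093299] [-0.05764104 -0.12210882 -0.06668315] 9.770187958788423
```

View pics/s22.png

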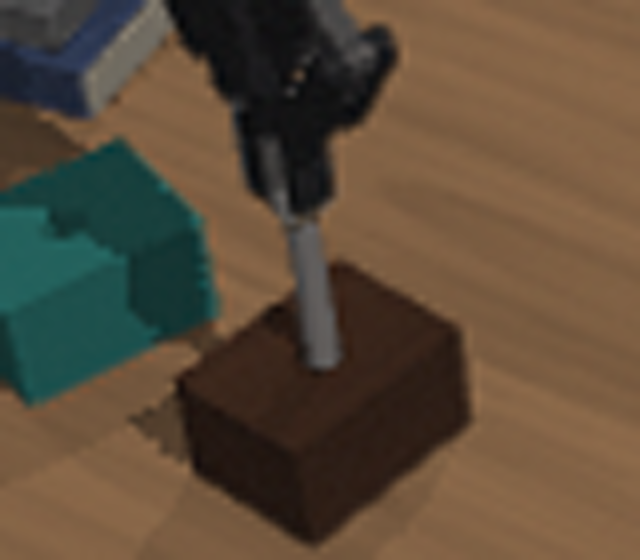

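The pen is in the hole with no side force. Lowering the rest.

```bash
python3 -m jog '{"dr":[[0,0,0],[0,0,0],[0,0,0],[0,0,0],[0,0,0],[0,0,0],[0,0,0],[0,0,0]],"delta_pos":[[0,0.12,0],[0,0.12,0],[0,0.12,0],[0,0.12,0],[0,0.12,0],[0,0.1,0],[0,0,0],[0,0,0]],"fingers":[0,0,0,0,0,0,0,0]}' 100
```

```text
clock: 41.45
position: [485.0, -264.4, 48.8]
eef_rot: [-0.698, 0.698, -0.114, 0.114]
wrist_force: [0.0, 0.0, -0.5]
width: 9.7
```

Opening gently, then checking before I retreat.

```bash
python3 -m jog '{"dr":[[0,0,0],[0,0,0],[0,0,0],[0,0,0],[0,0,0],[0,0,0],[0,0,0],[0,0,0]],"delta_pos":[[0,0,0],[0,0,0],[0,0,0],[0,0,0],[0,0,0],[0,0,0],[0,0,0],[0,0,0]],"fingers":[15,20,30,40,50,60,60,60]}' 20
python3 - <<'E'
from cell import arm
from h import *
c=arm.camera("wrist");cv2.imwrite("pics/w23.png",c["img"][:,:,::-1])
s=arm.read_state();print(s["clock"],s["position"],s["wrist_force"],s["width"])
E
```

```text
clock: 42.45
position: [484.9, -264.4, 48.8]
eef_rot: [-0.698, 0.698, -0.114, 0.114]
wrist_force: [0.4, -0.7, -0.2]
width: 51.5
42.5 [ 484.93828988 -264.36401014   48.78910062] [-0.44831885  0.67222839  1.26896472] 50.99016229256359
```

View pics/w23.png

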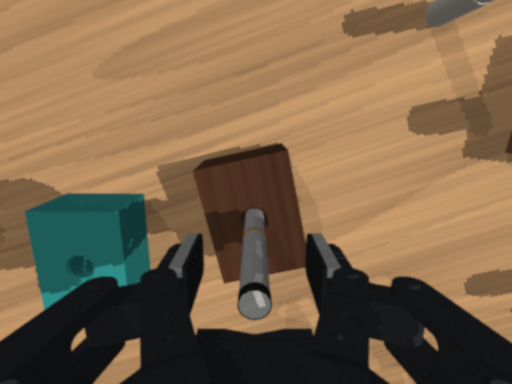

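```bash
python3 -m jog '{"dr":[[0,0,0],[0,0,0],[0,0,0],[0,0,0],[0,0,0],[0,0,0],[0,0,0],[0,0,0]],"delta_pos":[[0,-0.3,0],[0,-0.8,0],[0,-1,0],[0,-1,0],[0.3,-0.6,0],[0.5,0,0],[0,0,0],[0,0,0]],"fingers":[60,60,60,60,60,60,60,60]}' 20
python3 - <<'E'
from cell import arm
from h import *
c=arm.camera("wrist");cv2.imwrite("pics/w24.png",crop(c["img"],190,80,320,200,5))
sc=arm.camera("scene");cv2.imwrite("pics/s24.png",crop(sc["img"],150,110,330,240,4))
s=arm.read_state();print(s["clock"],s["position"],s["wrist_force"],s["width"]);print(proj(c,[485,-264.8,138]),proj(c,[485,-264.8,46]))
E
```

```text
clock: 43.5
position: [514.3, -274.2, 196.7]
eef_rot: [0.698, -0.698, 0.114, -0.113]
wrist_force: [-0.2, 0.5, 0.0]
width: 51.4
43.6 [ 514.22415702 -274.26619529  196.5944288 ] [-0.00578309 -0.18133179 -0.35777277] 51.10892740004553
[254.77148772 159.58592247] [254.63433375 147.34594579]
```

View pics/w24.png

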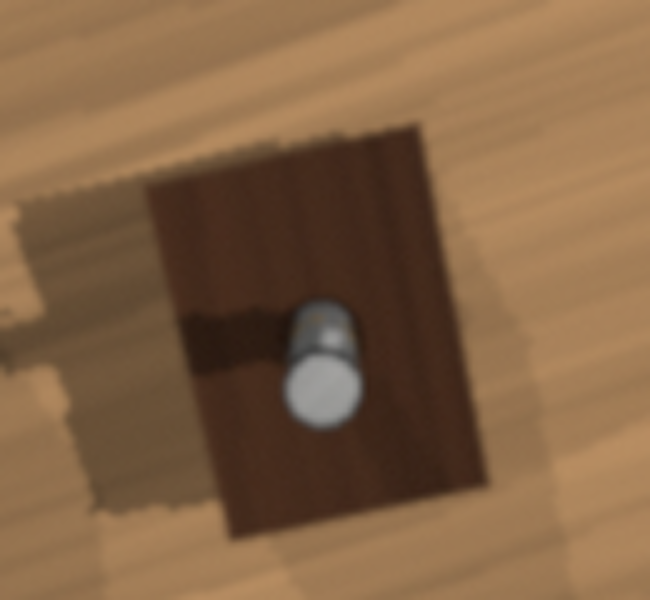

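View pics/s24.png

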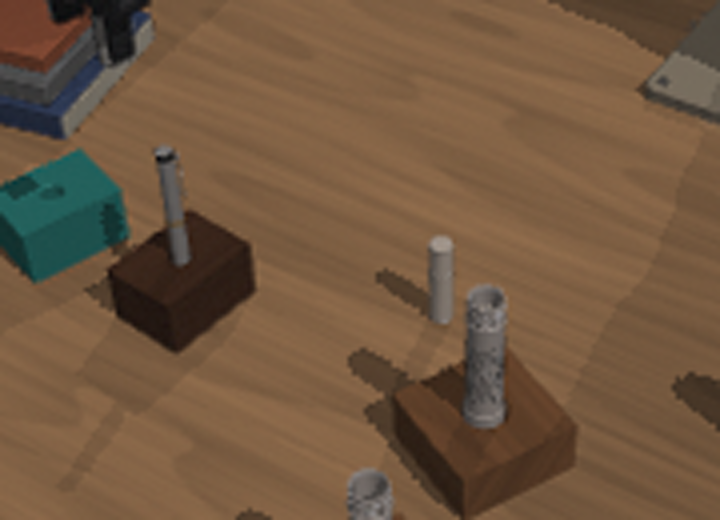

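The pen stands upright, with its top at (254,158) against a predicted (255,160). I'll look down the barrel once to confirm the seating.

```bash
python3 -m jog '{"dr":[[0,0,0],[0,0,0],[0,0,0],[0,0,0],[0,0,0],[0,0,0],[0,0,0],[0,0,0]],"delta_pos":[[-0.3,0,0.9],[-0.32,0,1],[-0.32,0,1],[-0.32,0,1],[-0.32,0,1],[-0.32,0,1],[0,0,0],[0,0,0]],"fingers":[60,60,60,60,60,60,60,60]}' 20
python3 - <<'E'
from cell import arm
from h import *
c=arm.camera("wrist");cv2.imwrite("pics/w25.png",crop(c["img"],210,110,300,200,7))
s=arm.read_state();print(s["clock"],s["position"],s["wrist_force"],s["width"])
for z in (138,128,126,124,112): print(z,(proj(c,[489,-17,z])-[210,110])*7)
E
```

```text
clock: 44.6
position: [517.6, -27.5, 196.8]
eef_rot: [-0.698, 0.698, -0.114, 0.114]
wrist_force: [-0.1, -0.6, -0.0]
width: 51.4
44.65 [517.69712205 -28.0789084  196.74722614] [-0.61821303  0.90013078 -0.94674231] 51.30283332123194
138 [324.65501845 348.65415965]
128 [324.16968465 336.23807717]
126 [324.0770709 333.8687801]
124 [323.98586265 331.53543921]
112 [323.46641486 318.24663346]
```

View pics/w25.png

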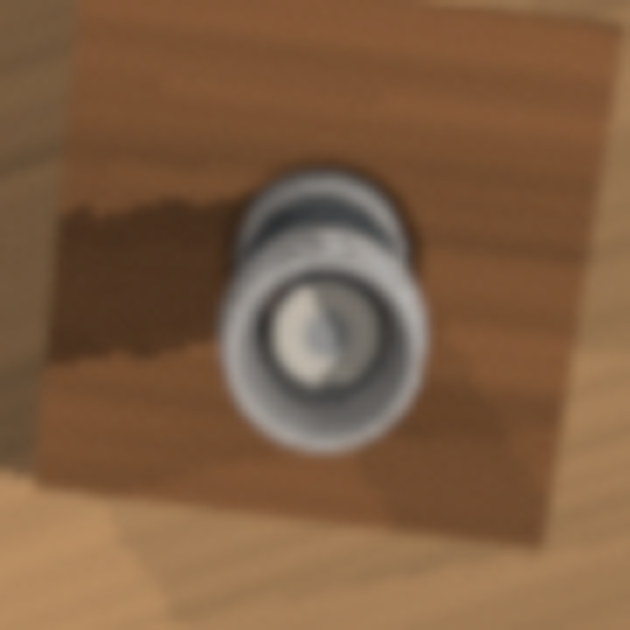

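The battery top sits centred and about 12–15 mm below the rim, as expected. The robot is clear of everything, so I'm handing in.

```bash
python3 - <<'E'
from cell import arm
arm.job_done()
s=arm.read_state();print(s["clock"],s["wrist_force"])
E
```

```text
the job is handed in; nothing more can be done
the job is handed in; nothing more can be done
```

I put the loose battery in the barrel on top of the stuck one, pushed both down onto the tail spring with the pen, and put the pen back in its stand. I handed the job in at about 44.7 s of the 64 s allowed; it gave no verdict, so the result is unconfirmed.

- **Push:** the wrist read 15.2, 14.6 and 14.9 N over more than a second on the spring. The pen did not slip in the grip. The highest reading at any check was 15.2 N, though I only saw the force at the end of each move.
- **Batteries:** they were centred in the barrel in the last wrist view, with the top one about 12–15 mm below the rim. That puts their centres about 37–40 mm and 88–91 mm below the rim, past the required 33 and 83.5 mm.
- **Pen:** it stands upright in its hole, and its top is within 2 pixels of where it should appear. I touched no bystander, and those in view looked unmoved; I did not check the whole row along the far edge.

**Checks that disagreed:**
- **Fingertip position:** the real fingertips sat about 40 mm higher than the reported tool position. I confirmed this when the fingers closed above the battery without touching it, and worked from the camera measurement after that.
- **Sliding force:** the wrist read about 3–4 N while the batteries slid, below the stated 5–6 N. If the sensor reads low, the true push was about 16–17 N, still inside the 11–22 N window.
- **Sideways shift:** the arm moved about 1.7 mm in x when the load came on. I put this down to arm compliance.

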